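Blow off the spare marking lens and snap its dust cap on

ROBOT

A 7-joint arm with a two-finger parallel gripper is mounted at the origin on a cart in front of the work surface, level with it; the furniture and walls round the work are solid. World frame = base frame: x ahead of the robot, y to its left, z up, the work surface at z = 0. Lengths are in m, angles in rad, forces in N, time in s.
With the tool pointing down it reaches from about 0.425 to 0.875 m from the base axis. Payload 4.7 kg.
Tool frame: the origin (TCP) lies at the very end of the fingers, on their centre line; the grasp point (between the pads) lies behind it (ctrl.tcp_to_grasp is the y of the grasp point in the tool frame, in m); y points along the fingers, x is the direction in which the jaws open and shut, and the axes are right-handed (so a half turn about y gives the same grasp; the last joint's range is limited). The gripper opens to 87 mm and grips with 3 to 60 N. Pads are 19 mm wide; open, the fingers measure 117 mm over their backs; the gripper's body (75 mm by 190 mm) begins 51 mm behind the grasp point.
Start: joints at [1.189, 0.321, -0.07, 1.45, 0.023, 1.371, -0.057], TCP at [0.251, -0.6, 0.197] pointing down, gripper open.
Joint ranges: [-2.86, 2.86], [-0.3, 2.09], [-1.38, 1.24], [0.06, 2.45], [-1.56, 4.7], [0.09, 2.05], [-2.69, 2.69]. Speed limits (rad/s): [2.57, 2.57, 3.14, 3.14, 3.14, 3.14, 3.14].

INTERFACE

Orientations are given as a rotation vector (axis times angle).
In Python, from bench import ctrl, get_image, workorder gives the robot as it stands.
- The arm moves only by the tool drive_tool, never from a script. Its argument "increments" is text: rows parted by semicolons, each of 5 numbers parted by spaces: the shift along the tool's x, y, z in mm, then the turn about the tool's y in degrees, then the closure in counts, from 0 (fully open) to 255 (shut). In form: tx ty tz yaw fingers; .... A call has 1 to 20 rows; each row shifts and turns the commanded pose from where the row before left it, along the tool's axes as they then stand; what a row does not reach is not made up. A row lasts 1/8 s, in which the tool goes at most 62.5 mm and 10.7 degrees, less where a joint would pass 70% of its speed; a pose out of reach is approached as far as the arm can. A call is refused whole if a number of a shift passes 62.5 or a number of a turn 10.7, either way. A call with a gripper value outside its range is refused whole. The fingers move at their own pace and stop on an object; "squeeze" is the grip in N (left out, the last holds). Time passes only in rows, so rows that do not move let the fingers close. It gives the time, the measured TCP pose, the force and the opening at its end, in the units of the state.
- ctrl.get_state(): the state, without advancing time (a new reading comes with each control period).
- get_image(name): name is "side" or "top" or "wrist"; returns a dict with "img" (480x640x3 uint8, red, green, blue), "mtx" (3x3 intrinsics, pixels), "k1" (the pictures are not rectified: a ray, as slopes to the right and down, at radius r is drawn at 1 + k1 r^2 times it, then the intrinsics apply), "camera_from_world" (4x4, takes a point from world to camera coordinates). Camera axes: x right, y up, looking along -z (the intrinsics and any distortion apply to the point x, -y, -z); pixel columns grow to the right and rows downward; lengths in m; the calibration is good to about 2 mm. A picture is of the moment at which its call begins. There is no depth.
- workorder.close_job(): hands the job in, once; it reports no verdict.
The state is a dict: "time": time; "joint_positions": joint angles; "qd": joint speeds; "joint_torque": joint torques, N m; "position": TCP position; "tool_rot": TCP orientation; "ft_force": force on the tool from outside, world axes, zero at the start; "torque": the same for the moment, N m; "grip_width": opening from 0.0 (shut) to 1.0 (fully open).
Only numpy, scipy, OpenCV 4.12 (cv2) and the standard library are available. Lean on these libraries where they do the work, as an engineer would, in place of code of your own. Each camera call takes 0.05 s, during which the arm holds its last target.

TASK

The spare laser lens is going into storage: pick up the running air duster, aim its nozzle from about 7 cm away down at a slant (some 30 degrees below level) at the middle of the glass, keep it steady there for a second or two, and lay it back on its flat underside on the worktop. Then take the dust cap by its knob, set it square on the lens barrel, press until it snaps over the spring balls and keep pressing until it is fully home; let the program finish like that, still holding the knob and pushing the cap down firmly with about 10 N. Touch the lens with nothing but its cap, and leave the other things on the bench where they are.

Things in the scene. Friction and masses are not known exactly. Their poses are not given: they have to be found in the camera images.
- lens: spare lens in a service stand fast to the worktop: square steel foot 84 x 84 x 10 mm, on it a dark upright round barrel (collar 69 mm wide up to 21 mm high, then 58 mm wide, bevelled top rim at 44 mm) with glass in its open top. Three steel spring balls stand 3 mm out of its side, centres 35 mm high, 120 degrees apart. Origin: centre of the foot's underside; z up
- glass_mid (a point): middle of the lens glass, 42 mm above the lens's origin (2 mm below the rim)
- cap_home (a point): point on the barrel's axis, 26.5 mm above the lens's origin, where the cap's origin lies when fully home (plate on the rim). Pressed down from above, the cap's bead meets the spring balls 11 mm above this point, the push rises to 10 to 15 N, drops to nothing as the bead passes the balls 6 mm above it (the click), the balls then draw the cap down, and it ends on a hard stop
- cap: black round snap dust cap, 72 mm wide, 47.5 mm high in all, 90 g, lying mouth down: skirt 17.5 mm deep inside, mouth 60 mm wide inside a rounded bead (about 1 mm of play all round on the barrel), top plate with upper face 21.5 mm above the mouth, and on it a ribbed knob 24 mm wide, 26 mm tall. Origin: centre of the mouth plane; z up through the knob
- cap_knob (a point): centre of the top of the cap's knob, 47.5 mm above the cap's origin
- duster: cordless air duster, switched on and running, about 0.26 kg, 176 mm long in all: grey rounded body 104 mm long, 42 mm wide and 44 mm high, lying on its flat rubber underside, with a black round nozzle tapering forward. Origin: centre of its underside; x points forward along the nozzle, z up
- duster_grip (a point): middle of the duster's body, 22.5 mm above its underside and near its balance point: grip it here across its 42 mm width (y)
- nozzle_tip (a point): mouth of the nozzle, 113 mm ahead of the duster's origin and 23.5 mm above its underside; it blows along the duster's x
- aim_point (a point): the point 70 mm ahead of the nozzle tip on the line of the air jet (moves with the duster)
- label_roll: bystander: roll of blank white labels, 68 mm wide, 30 mm high, lying flat
- v_block: bystander: steel V-block 45 x 50 x 34 mm
- tag_blanks: bystander: stack of bare metal tag blanks 34 x 53 x 14 mm
- focus_gauge: bystander: upright aluminium step gauge 30 x 22 x 75 mm

How it is judged:
By the outcome, as a careful person would: the job done as asked, in the order asked, and still so for the second after the job is handed in, while the arm keeps its last pose, push and grip.
It also fails if it takes over 51 s, if anything falls off the work surface, if the arm or the gripper's body presses on something with over 40 N, if the wrist force passes 120 N, or if a joint passes its speed limit or range.

## Working session

There is one attempt and no reset: what is moved stays moved. The work goes in short steps, Python scripts to look and compute and a tool call to move; the robot and the scene stay as the last step left them, time stands still between calls to the robot, and variables do not carry over. Pictures are saved under pics/ and viewed, and the job is handed in when it is done.

Besides the shell and the picture viewer there is one more tool, called after "Call:" by a JSON object that holds its "api" and its "payload", one argument or row to a line. drive_tool: Moves the arm, as the interface text tells. Its arguments: {"type":"object","properties":{"increments":{"type":"string"},"squeeze":{"type":"number"}},"required":["increments"]}

```bash
ls; mkdir -p pics
python3 - <<'E'
from bench import ctrl,get_image,workorder
import cv2,numpy as np
print(ctrl.get_state(), ctrl.tcp_to_grasp)
for n in("side","top","wrist"):
    d=get_image(n); cv2.imwrite(f"pics/{n}0.png",d["img"][:,:,::-1]); print(n,d["mtx"].tolist(),d["k1"],np.round(d["camera_from_world"],4).tolist())
E
```

```text
pics
{'time': 0.0, 'joint_positions': array([ 1.1891104 ,  0.32186047, -0.07007609,  1.45166935,  0.02258323,
        1.37080354, -0.0568814 ]), 'qd': array([ 0.00100078, -0.00044937, -0.00087613,  0.00059614,  0.00104186,
        0.00120411, -0.00100518]), 'joint_torque': array([ 3.55221414e-05, -4.91278875e+01, -4.03852919e-01, -3.12528098e+01,
       -6.38312730e-02,  4.37935092e-02,  1.87374853e-04]), 'position': array([ 0.25031572, -0.59921245,  0.19614   ]), 'tool_rot': array([-1.36981396,  0.91411949, -0.91136682]), 'ft_force': array([ 0.49314616,  0.13148802, -0.16808981]), 'torque': array([ 0.07758369, -0.02279191,  0.06171185]), 'grip_width': 1.0035006486959035} -0.0187
side [[554.8704728471491, 0.0, 310.6569856457176], [0.0, 554.8704728471491, 234.00067044278092], [0.0, 0.0, 1.0]] -0.03457316693412002 [[0.9985, -0.0513, 0.018, -0.5112], [0.0195, 0.6462, 0.763, -0.0996], [-0.0508, -0.7615, 0.6462, -0.993], [0.0, 0.0, 0.0, 1.0]]
top [[444.51875990152257, 0.0, 313.72356109533445], [0.0, 444.51875990152257, 237.42307036006383], [0.0, 0.0, 1.0]] 0.015070202450005264 [[-0.0237, -0.9995, -0.022, 0.0864], [0.9987, -0.0247, 0.0451, -0.5265], [-0.0456, -0.0209, 0.9987, -0.9021], [0.0, 0.0, 0.0, 1.0]]
wrist [[399.92800087018975, 0.0, 318.5335290848629], [0.0, 399.92800087018975, 241.65349753590803], [0.0, 0.0, 1.0]] -0.03769484532526705 [[0.3847, -0.9231, -0.0032, -0.6498], [0.8872, 0.3707, -0.2747, 0.0328], [0.2548, 0.1029, 0.9615, -0.3928], [0.0, 0.0, 0.0, 1.0]]
```

View pics/side0.png

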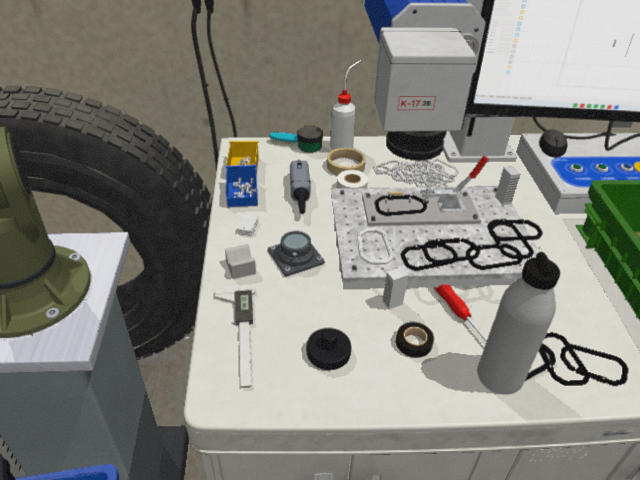

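View pics/top0.png

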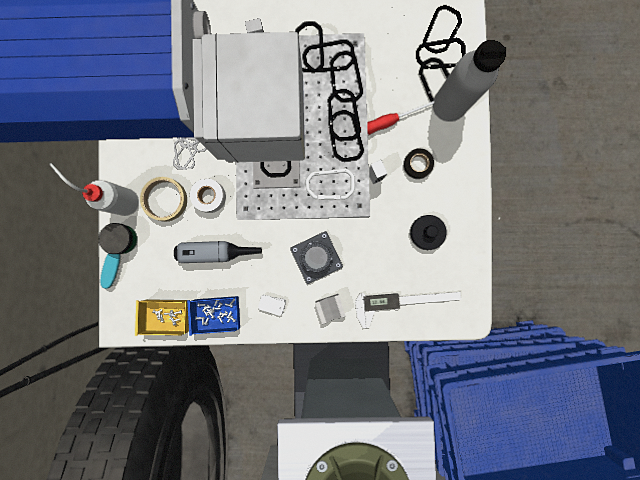

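View pics/wrist0.png

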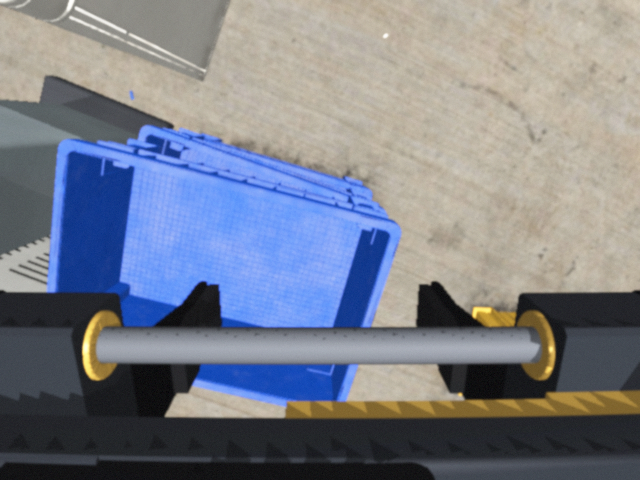

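```bash
cat > h.py <<'E'
import numpy as np,cv2
from scipy.spatial.transform import Rotation as R
from bench import ctrl,get_image,workorder
def grab(n,tag):
    d=get_image(n); cv2.imwrite(f"pics/{n}_{tag}.png",d["img"][:,:,::-1]); return d
def ray(d,uv):
    K=d["mtx"];p=np.array([(uv[0]-K[0,2])/K[0,0],(uv[1]-K[1,2])/K[1,1]]);q=p.copy()
    for _ in range(20): q=p/(1+d["k1"]*(q@q))
    T=np.array(d["camera_from_world"]);c=-T[:3,:3].T@T[:3,3]
    v=T[:3,:3].T@np.array([q[0],-q[1],-1]); return c,v/np.linalg.norm(v)
def onz(d,uv,z):
    c,v=ray(d,uv); return c+v*(z-c[2])/v[2]
def proj(d,P):
    T=np.array(d["camera_from_world"]);p=T[:3,:3]@np.asarray(P,float)+T[:3,3]
    q=np.array([p[0],-p[1]])/-p[2]; q=q*(1+d["k1"]*(q@q)); K=d["mtx"]; return np.array([K[0,0]*q[0]+K[0,2],K[1,1]*q[1]+K[1,2]])
def tri(obs):
    A=np.zeros((3,3));b=np.zeros(3)
    for d,uv in obs:
        c,v=ray(d,uv);M=np.eye(3)-np.outer(v,v);A+=M;b+=M@c
    X=np.linalg.solve(A,b); return X
def crop(d,name,u0,v0,w,h,s):
    im=d["img"][v0:v0+h,u0:u0+w,::-1]; cv2.imwrite(f"pics/{name}.png",cv2.resize(im,None,fx=s,fy=s,interpolation=cv2.INTER_CUBIC))
E
python3 - <<'E'
from h import *
s=ctrl.get_state(); print(R.from_rotvec(s["tool_rot"]).as_matrix().round(4))
t=grab("top","1");sd=grab("side","1")
crop(t,"tc1",160,180,300,150,2.6); crop(sd,"sc1",220,130,200,250,2.4)
for n,uv in dict(lens=(318,258),tip=(262,253),tail=(174,252),cap=(430,231)).items(): print(n,onz(t,uv,0.02).round(4))
E
```

```text
[[ 3.856e-01 -6.000e-04  9.227e-01]
 [-9.227e-01  1.200e-03  3.856e-01]
 [-1.400e-03 -1.000e+00 -1.000e-04]]
lens [0.4859 0.0657 0.02  ]
tip [0.4989 0.1799 0.02  ]
tail [0.5053 0.3606 0.02  ]
cap [ 0.5353 -0.1629  0.02  ]
```

View pics/tc1.png

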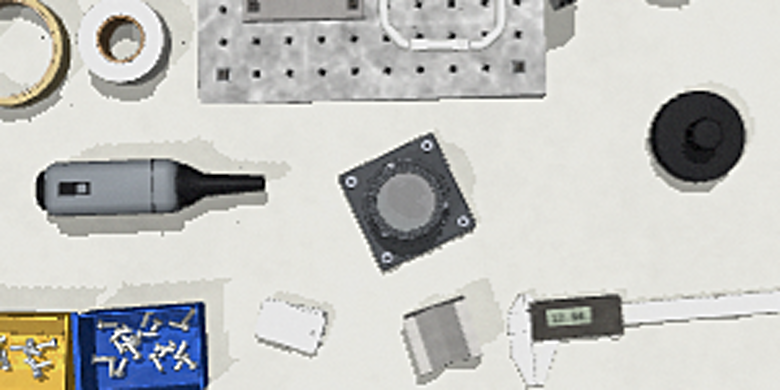

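View pics/sc1.png

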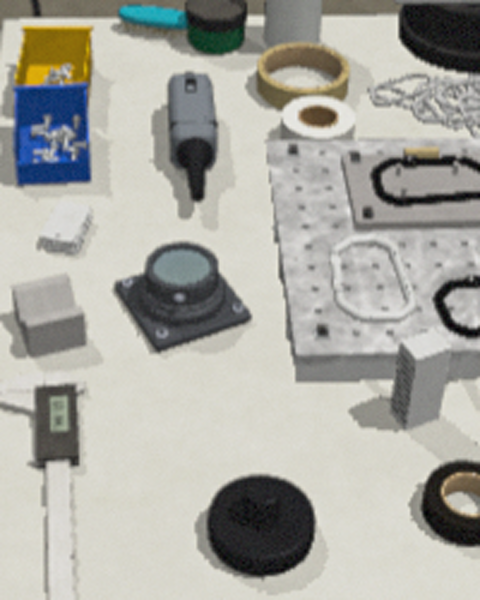

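Run:
```python
from h import *
t=dict(get_image("top"));sd=get_image("side")
def comp(d,mask,seed):
    n,l,st,c=cv2.connectedComponentsWithStats(mask.astype(np.uint8)); k=l[seed[1],seed[0]]
    m=(l==k).astype(np.uint8); cs,_=cv2.findContours(m,cv2.RETR_EXTERNAL,cv2.CHAIN_APPROX_NONE); return m,max(cs,key=cv2.contourArea),st[k]
def refl(d,z,seed,thr):
    g=d["img"].max(2); m=g<thr
    m,c,st=comp(d,m,seed); print(st)
    return c[:,0,:].astype(float)
T=t["img"];S=sd["img"]
# lens foot in top
c=refl(t,0,(318,232+0),110) if False else None
for thr in (90,110,130):
    m=(T.max(2)<thr)
    m,c,st=comp(t,m,(300,240)); P=np.array([onz(t,p,0.01)[:2] for p in c[:,0,:].astype(float)],np.float32)
    r=cv2.minAreaRect(P); print("foot top",thr,st,np.round(r[0],4),np.round(r[1],4),r[2])
for thr in (60,80,100):
    m,c,st=comp(t,T.max(2)<thr,(415,235)); P=np.array([onz(t,p,0.0215)[:2] for p in c[:,0,:].astype(float)],np.float32)
    print("cap top",st,cv2.fitEllipse(P)); 
    P=np.array([onz(t,p,0.0)[:2] for p in c[:,0,:].astype(float)],np.float32); print(cv2.fitEllipse(P)[0])
for thr in (60,80,100):
    m,c,st=comp(sd,S.max(2)<thr,(315,350)); P=np.array([onz(sd,p,0.0215)[:2] for p in c[:,0,:].astype(float)],np.float32)
    print("cap side",st,P.min(0),P.max(0))
# duster
for thr in (130,150,170):
    m,c,st=comp(t,T.max(2)<thr,(230,252)); print("duster",st)
    c=c[:,0,:]; 
    for u in range(st[0],st[0]+st[2],6):
        v=c[c[:,0]==u][:,1]; print((u,v.min(),v.max()),end=" ")
    print()
crop(t,"lens_t",280,220,80,80,8); crop(t,"cap_t",400,205,60,60,10); crop(sd,"lens_s",260,220,80,60,8); crop(sd,"cap_s",295,315,70,60,8);crop(sd,"dus_s",270,150,60,70,8); crop(t,"dus_t",165,230,110,40,7)
```

```text
foot top 90 [     0      0    640    480 221062] [0.5348 0.0772] [1.3358 0.9894] 88.06449127197266
foot top 110 [     0      0    640    480 165934] [0.5383 0.0322] [1.0531 0.9786] 87.89591217041016
foot top 130 [     0      0    640    480 150176] [0.6  0.06] [0.9928 0.8574] 87.90474700927734
cap top [410 215  36  35 986] ((0.5330978631973267, -0.15805508196353912), (0.0686744675040245, 0.07095638662576675), 27.71240234375)
(0.5342003703117371, -0.16310401260852814)
cap top [410 215  36  35 995] ((0.5330305099487305, -0.15799210965633392), (0.06912868469953537, 0.07116790860891342), 19.50717544555664)
(0.5341313481330872, -0.16303955018520355)
cap top [ 410  215   37   36 1020] ((0.5329968333244324, -0.15815190970897675), (0.06950158625841141, 0.07260076701641083), 16.53287696838379)
(0.5340969562530518, -0.1632031351327896)
cap side [ 307  329   44   41 1444] [ 0.4966622  -0.20724748] [ 0.565856  -0.1279595]
cap side [ 306  329   45   41 1489] [ 0.49553442 -0.20742698] [ 0.56627566 -0.12783964]
cap side [ 306  328   45   43 1521] [ 0.49518174 -0.20902854] [ 0.5664866  -0.12596694]

[... 1013 characters left out ...]
), np.int32(255)) (246, np.int32(247), np.int32(254)) (252, np.int32(247), np.int32(254)) (258, np.int32(247), np.int32(253)) 
duster [ 174  241   89   30 1921]
(174, np.int32(248), np.int32(258)) (180, np.int32(243), np.int32(265)) (186, np.int32(242), np.int32(270)) (192, np.int32(242), np.int32(270)) (198, np.int32(242), np.int32(269)) (204, np.int32(242), np.int32(269)) (210, np.int32(241), np.int32(269)) (216, np.int32(241), np.int32(268)) (222, np.int32(241), np.int32(270)) (228, np.int32(242), np.int32(268)) (234, np.int32(244), np.int32(263)) (240, np.int32(246), np.int32(260)) (246, np.int32(247), np.int32(260)) (252, np.int32(247), np.int32(258)) (258, np.int32(247), np.int32(258))
```

```bash
cd pics
python3 - <<'E'
import cv2,numpy as np
def pad(a,w,h):
    o=np.zeros((h,w,3),np.uint8);a=cv2.resize(a,None,fx=min(w/a.shape[1],h/a.shape[0]),fy=min(w/a.shape[1],h/a.shape[0]));o[:a.shape[0],:a.shape[1]]=a;return o
n=["lens_t","cap_t","lens_s","cap_s"]
I=[pad(cv2.imread(x+".png"),400,300) for x in n]
cv2.imwrite("m1.png",np.vstack([np.hstack(I[:2]),np.hstack(I[2:])]))
cv2.imwrite("m2.png",np.vstack([pad(cv2.imread("dus_t.png"),770,280),pad(cv2.imread("dus_s.png"),770,320)]))
E
```

```text
(no output)
```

View pics/m1.png

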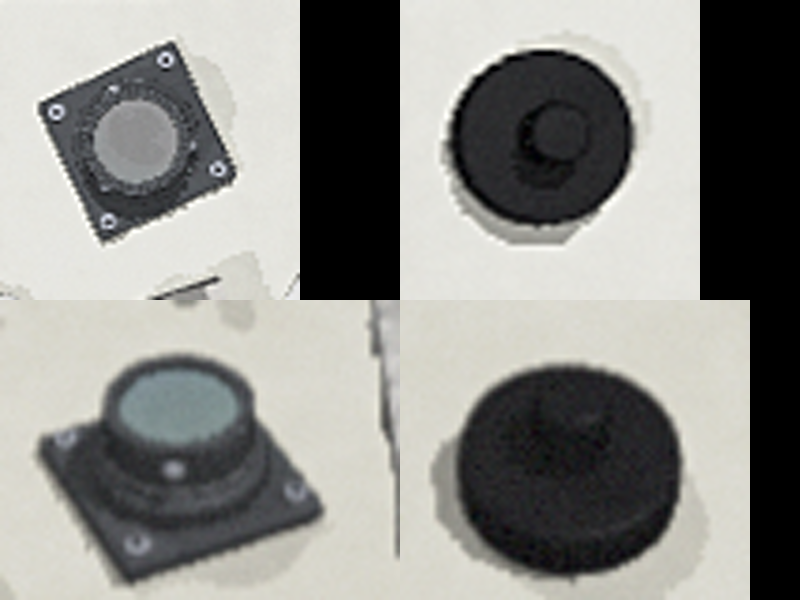

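View pics/m2.png

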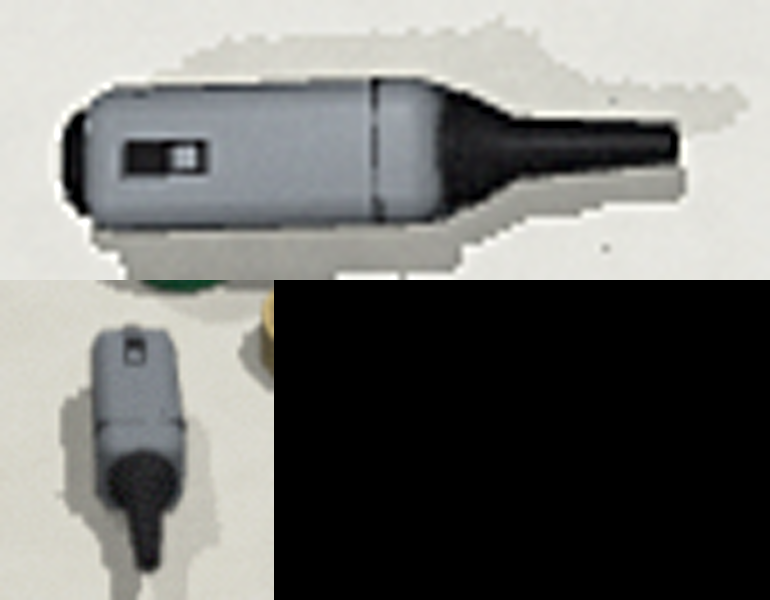

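Run:
```python
from h import *
t=get_image("top");sd=get_image("side")
f=lambda x,y,s,o:(np.array([x,y])+.5)/s-.5+np.array(o)
k=3.75
C=np.array([onz(t,f(x,y,k,(280,220)),0.01)[:2] for x,y in((172,42),(40,103),(104,241),(235,181))])
print("foot top",C.mean(0),[np.linalg.norm(C[i]-C[i-1]) for i in range(4)])
g1=f(140,142,k,(280,220)); print("glass top cam",onz(t,g1,.042))
g2=f(179,107,5,(260,220)); print("glass side",onz(sd,g2,.042), tri([(t,g1),(sd,g2)]))
C=np.array([onz(sd,f(x,y-300,5,(260,220)),z)[:2] for x,y,z in((40,442,.01),(135,580,.0),(322,512,.005))])
print("foot side left/right corner mid",C, (C[0]+C[2])/2)
print("cap knob top",onz(t,f(163,133,5,(400,205)),.0475),"plate",onz(t,f(141,137,5,(400,205)),.015))
# side: widest extents of cap -> x
print("cap side L/R",onz(sd,f(57,160,5,(295,315)),.018),onz(sd,f(280,160,5,(295,315)),.018))
print("knob side",onz(sd,f(171,100,5,(295,315)),.0475))
# duster from top crop, scale 7
o=(165,230)
for n,x,y,z in(("tip",677,142,.0235),("tail",64,163,.022),("bodyL1",150,153,.022),("bodyL2",400,148,.022),("bodyfront",440,148,.022)):print(n,onz(t,f(x,y,7,o),z))
o=(270,150);s=320/70
for n,x,y,z in(("tip",149,570-280,.0235),("tailtop",134,328-280,.044)):print(n,onz(sd,f(x,y,s,o),z))
for n,uv in dict(roll=(208,195),plateL=(237,218),tag=(272,305),vblock=(330,308),gaugetop=(377,170),lasercorner=(193,160),laserbox=(298,160)).items():print(n,onz(t,uv,.0).round(3),onz(t,uv,.3).round(3))
print("laserhead",tri([(t,(300,33)),(sd,(477,58))]),tri([(t,(215,155)),(sd,(380,125))]))
```

```text
foot top [0.4872663 0.0692183] [np.float64(0.08375149486226409), np.float64(0.08006928045425983), np.float64(0.08348666806341679), np.float64(0.07896716960219613)]
glass top cam [0.48699634 0.0674761  0.042     ]
glass side [0.48600213 0.0695643  0.042     ] [0.48646708 0.06746575 0.04381072]
foot side left/right corner mid [[0.43266818 0.08734285]
 [0.46813243 0.02027502]
 [0.53978714 0.0496125 ]] [0.48622766 0.06847768]
cap knob top [ 0.53334042 -0.16055167  0.0475    ] plate [ 0.5336547  -0.15953499  0.015     ]
cap side L/R [ 0.49591616 -0.16021173  0.018     ] [ 0.56720679 -0.16290213  0.018     ]
knob side [ 0.53117842 -0.16130924  0.0475    ]
tip [0.5052455  0.18074607 0.0235    ]
tail [0.50350131 0.36051254 0.022     ]
bodyL1 [0.50580898 0.33525924 0.022     ]
bodyL2 [0.5054899 0.2619838 0.022    ]
bodyfront [0.50520599 0.25027495 0.022     ]
tip [0.50325792 0.17781675 0.0235    ]
tailtop [0.50232376 0.34551218 0.044     ]
roll [0.624 0.294 0.   ] [0.579 0.217 0.3  ]
plateL [0.574 0.234 0.   ] [0.546 0.176 0.3  ]
tag [0.391 0.164 0.   ] [0.422 0.128 0.3  ]
vblock [0.382 0.044 0.   ] [0.416 0.047 0.3  ]
gaugetop [ 0.667 -0.062  0.   ] [ 0.609 -0.024  0.3  ]
lasercorner [0.699 0.325 0.   ] [0.63  0.237 0.3  ]
laserbox [0.693 0.103 0.   ] [0.626 0.087 0.3  ]
laserhead [0.76074104 0.07638346 0.39554558] [0.65824177 0.23094986 0.19626342]
```

Call:
{"api": "drive_tool", "payload": {
  "increments": "0 0 0 -10.7 0; 0 0 0 -10.7 0; 0 0 0 -10.7 0; 0 0 0 -10.7 0; 0 0 0 -10.7 0; 0 0 0 -10.7 0; 0 0 0 -3.1 0; 50 0 50 0 0; 50 0 60 0 0; 50 0 60 0 0; 50 0 60 0 0; 50 0 60 0 0; 0 0 60 0 0; 0 0 60 0 0; 0 0 60 0 0; 0 0 60 0 0; 0 0 60 0 0; 0 0 60 0 0; 0 0 60 0 0; 0 0 60 0 0",
  "squeeze": 3
}}

```text
time: 2.95
position: [0.455, 0.1182, 0.1976]
tool_rot: [-1.572, -0.001, -0.002]
ft_force: [0.8, -0.1, -0.0]
grip_width: 1.004
```

Call:
{"api": "drive_tool", "payload": {
  "increments": "0 0 0 0 0; 0 0 0 0 0; 16 0 50 0 0; 16 0 50 0 0; 16 0 50 0 0; 0 0 0 0 0; 0 0 0 0 0"
}}

```text
time: 3.82
position: [0.5036, 0.2643, 0.1964]
tool_rot: [-1.572, 0.003, -0.001]
ft_force: [0.7, -0.3, 0.2]
grip_width: 0.997
```

Call:
{"api": "drive_tool", "payload": {
  "increments": "0 30 35 0 0; 0 40 35 0 0; 0 40 0 0 0; 0 0 0 0 0; 0 0 0 0 0"
}}

```text
time: 4.45
position: [0.5049, 0.3348, 0.0889]
tool_rot: [-1.571, 0.001, -0.005]
ft_force: [0.1, 0.0, 1.7]
grip_width: 0.998
```

Run:
```python
from h import *
s=ctrl.get_state(); print(s["position"],s["tool_rot"])
w=grab("wrist","2"); sd=grab("side","2")
crop(sd,"sc2",220,60,200,200,2)
p=s["position"]
print(proj(w,p),proj(w,[.5045,.18,.0235]),proj(w,[.5045,.3555,.022]))
```

```text
[0.50492617 0.33482355 0.08893312] [-1.57117938e+00  7.27208104e-04 -4.67163969e-03]
[316.78883158 281.221934  ] [317.58120622 436.61810535] [316.19592447 213.60235298]
```

View pics/wrist_2.png

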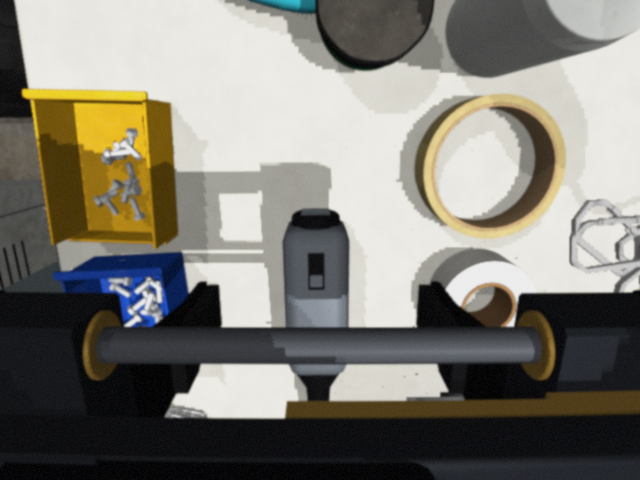

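View pics/side_2.png

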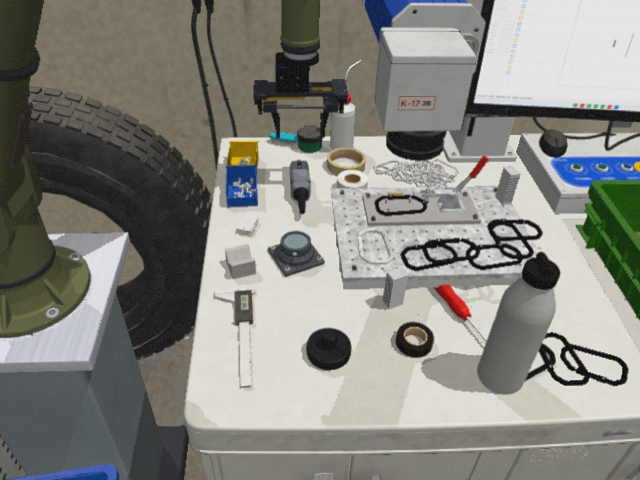

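Call:
{"api": "drive_tool", "payload": {
  "increments": "0 30 0 0 0; 0 30 0 0 0; 0 20 0 0 0; 0 4 0 0 0; 0 0 0 0 0; 0 0 0 0 255; 0 0 0 0 255; 0 0 0 0 255; 0 0 0 0 255; 0 0 0 0 255; 0 0 0 0 255; 0 0 0 0 255",
  "squeeze": 4
}}

```text
time: 6.05
position: [0.5032, 0.3364, 0.0032]
tool_rot: [-1.571, 0.0, -0.0]
ft_force: [-0.2, 0.2, 0.4]
grip_width: 0.482
```

Call:
{"api": "drive_tool", "payload": {
  "increments": "0 -8 0 0 255; 0 -8 0 0 255; 0 -8 -1 0 255; 0 -8 -1 0 255; 0 -8 -2 0 255; 0 0 0 0 255; 0 0 0 0 255"
}}

```text
time: 6.92
position: [0.5033, 0.3326, 0.0433]
tool_rot: [-1.57, -0.0, -0.001]
ft_force: [0.4, 0.7, -1.7]
grip_width: 0.48
```

Run:
```python
from h import *
s=ctrl.get_state(); print(s["position"],s["ft_force"],s["torque"])
w=grab("wrist","3"); sd=grab("side","3"); t=grab("top","3")
a=cv2.resize(sd["img"][100:260,230:370,::-1],(560,600)[:2] if 0 else (400,457)); b=cv2.resize(t["img"][190:310,140:300,::-1],(400,300))
o=np.zeros((457,800,3),np.uint8);o[:,:400]=a;o[:300,400:]=b;cv2.imwrite("pics/m3.png",o)
```

```text
[0.50333226 0.33256576 0.04332925] [ 0.43429417  0.71085952 -1.7280964 ] [ 0.09474362 -0.18980232  0.03815339]
```

View pics/m3.png

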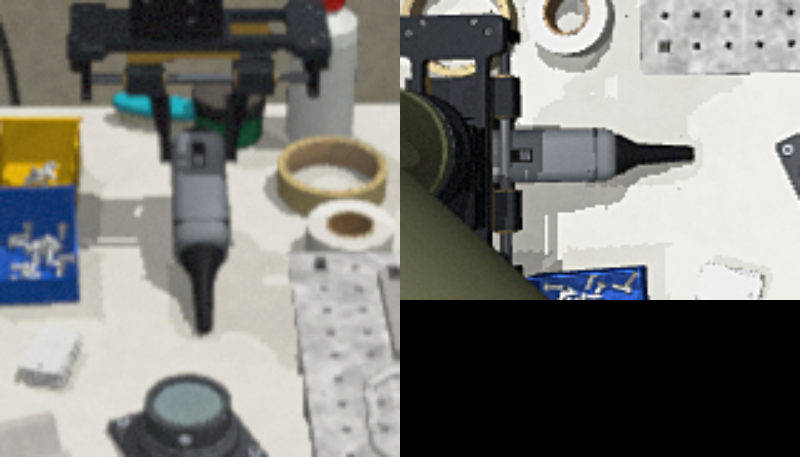

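View pics/wrist_3.png

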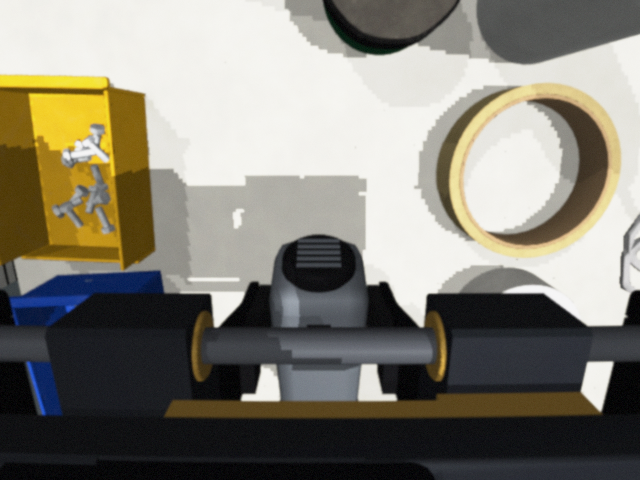

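Call:
{"api": "drive_tool", "payload": {
  "increments": "0 -5 -2 0 255; 0 -5 -2 0 255; 0 -5 -3 0 255; 0 -6 -3 0 255; 0 0 0 0 255; 0 0 0 0 255"
}}

```text
time: 7.82
position: [0.5034, 0.3225, 0.0644]
tool_rot: [-1.57, -0.0, -0.001]
ft_force: [0.2, 0.5, -2.3]
grip_width: 0.483
```

```bash
cat > look.py <<'E'
from h import *
import sys
tag=sys.argv[1]
s=ctrl.get_state(); print(s["position"],s["ft_force"],s["torque"])
sd=grab("side",tag); t=grab("top",tag)
a=cv2.resize(sd["img"][140:260,260:340,::-1],(400,600),interpolation=cv2.INTER_CUBIC); b=cv2.resize(t["img"][200:320,240:320,::-1],(400,600),interpolation=cv2.INTER_CUBIC)
cv2.imwrite(f"pics/m{tag}.png",np.hstack([a,b]))
E
python3 look.py 4
python3 - <<'E'
from h import *
t=get_image("top");s=get_image("side")
print(tri([(s,(301.6,215.4)),(t,(257.2,252))]))
E
```

```text
[0.50344765 0.32253379 0.06441485] [ 0.17849702  0.50535159 -2.32738509] [ 0.03533844 -0.20548021  0.05524937]
[0.50202208 0.19169079 0.00639543]
```

View pics/m4.png

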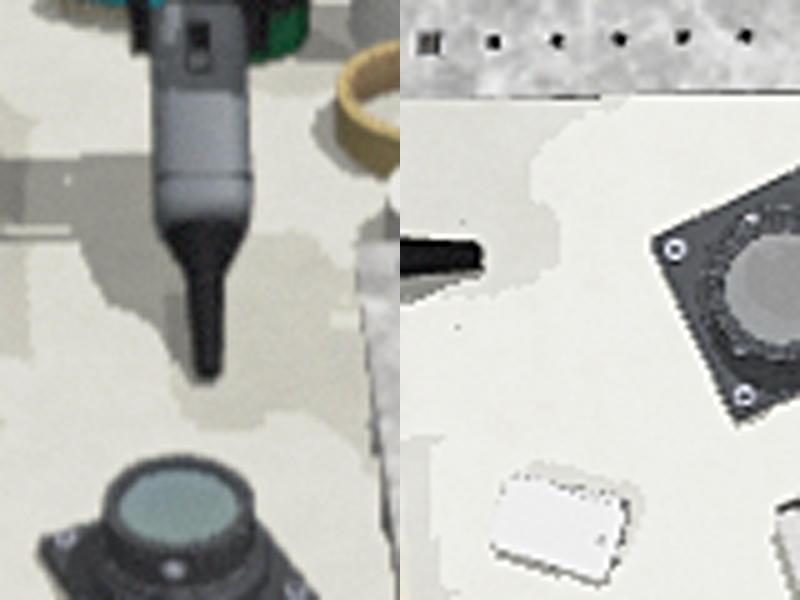

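Call:
{"api": "drive_tool", "payload": {
  "increments": "0 0 0 0 255; 0 0 0 0 255; 0 0 0 0 255; 0 -10 0 0 255; 0 -15 0 0 255; 0 -15 0 0 255; 0 -15 0 0 255; 0 -15 0 0 255; 0 -5 0 0 255; 0 0 0 0 255; 0 0 0 0 255",
  "squeeze": 55
}}

```text
time: 9.4
position: [0.5028, 0.322, 0.1385]
tool_rot: [-1.571, 0.001, 0.001]
ft_force: [-0.7, 0.1, -2.5]
grip_width: 0.478
```

```bash
python3 look.py 5
```

```text
[0.50284309 0.32202147 0.13853253] [-0.70619925  0.09959333 -2.52052229] [ 0.1097406  -0.14249081  0.01925841]
```

View pics/m5.png

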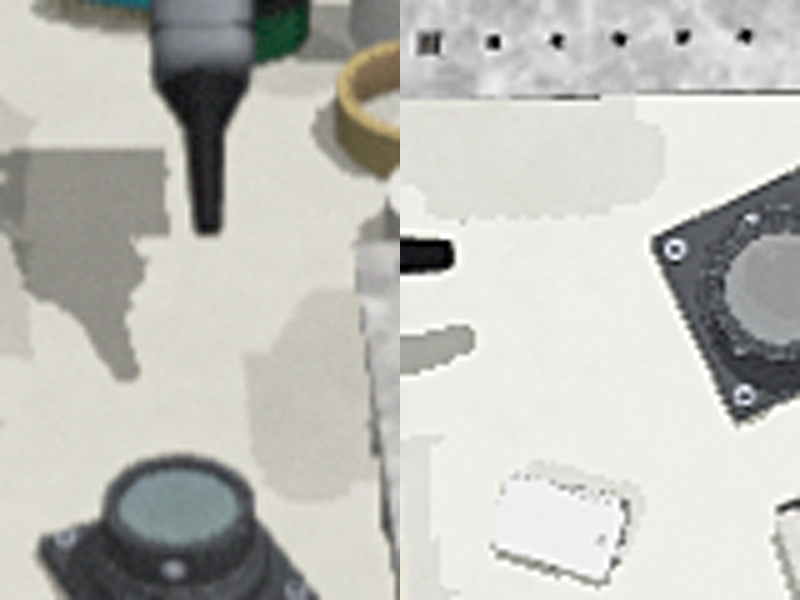

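Run:
```python
from h import *
t=get_image("top");s=get_image("side")
f=lambda x,y,o:(np.array([x,y])+.5)/5-.5+np.array(o)
for ys,xt in((228,50),(231,50),(226,48)):
    print(tri([(s,f(207,ys,(260,140))),(t,f(xt,255,(240,200)))]))
    print([np.round(onz(c,p,z)[:2],4) for c,p in((s,f(207,ys,(260,140))),(t,f(xt,255,(240,200)))) for z in (.08,)])
st=ctrl.get_state();print(st["position"])
# predicted grasp point
```

```text
[0.50212012 0.19509357 0.08106622]
[array([0.5011, 0.1966]), array([0.5032, 0.1952])]
[0.50214741 0.19537128 0.07939651]
[array([0.501 , 0.1945]), array([0.5032, 0.1952])]
[0.50213574 0.19577477 0.08156571]
[array([0.5012, 0.198 ]), array([0.5032, 0.196 ])]
[0.50291248 0.32219139 0.13870402]
```

Call:
{"api": "drive_tool", "payload": {
  "increments": "-2 0 -8 0 255; -4 0 -16 0 255; -4 1 -18 0 255; -4 1 -16 0 255; -2 0 -10 0 255; 0 0 0 0 255; 0 0 0 0 255; 0 0 0 0 255; 0 0 0 0 255"
}}

```text
time: 10.72
position: [0.487, 0.255, 0.1372]
tool_rot: [-1.57, -0.0, 0.001]
ft_force: [-0.4, 0.1, -3.6]
grip_width: 0.473
```

```bash
python3 look.py 6
```

```text
[0.48703572 0.2549971  0.13720824] [-0.40631774  0.08613521 -3.59896872] [ 0.04524621 -0.06902173  0.02187015]
```

View pics/m6.png

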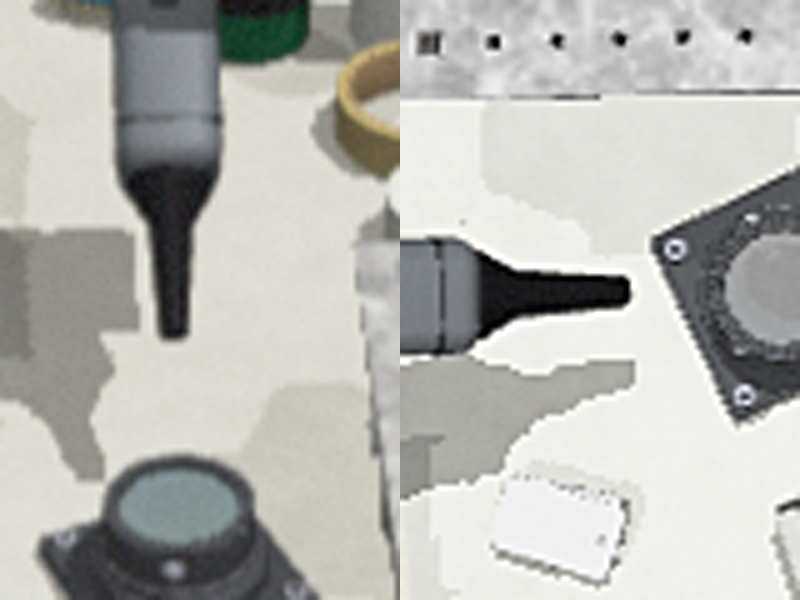

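Run:
```python
from h import *
t=get_image("top");s=get_image("side")
f=lambda x,y,o:(np.array([x,y])+.5)/5-.5+np.array(o)
gm_t=np.array([(140.5)/3.75-.5+280,142.5/3.75-.5+220]); gm_s=np.array([179.5/5-.5+260,107.5/5-.5+220])
ps,pt=f(174,332,(260,140)),f(227,290,(240,200))
tip=tri([(s,ps),(t,pt)]); print(tip)
G=ctrl.get_state()["position"]+[0,0,.0187]; d=tip-G; print(np.degrees(np.arctan2(-d[2],np.hypot(*d[:2]))),np.degrees(np.arctan2(d[0],-d[1])),np.linalg.norm(d))
# axis direction from image: nozzle base->tip, in both views
bs,bt=f(166,200,(260,140)),f(80,294,(240,200))
b=tri([(s,bs),(t,bt)]); d2=tip-b; print(b,d2, np.degrees(np.arctan2(-d2[2],-d2[1])),np.degrees(np.arctan2(d2[0],-d2[1])))
g=tri([(t,gm_t),(s,gm_s)]); print("glass",g,"tip-glass",tip-g,np.linalg.norm(tip-g))
for a in (28,30,32):
    A=tip+.07*np.array([0,-np.cos(np.radians(a)),-np.sin(np.radians(a))]); print(a,A,"err vs glass",A-[.4866,.0683,.042],"px err side",proj(s,A)-gm_s,"top",proj(t,A)-gm_t)
```

```text
[0.48704299 0.12784424 0.08019878]
30.848806983027625 -0.021691616750017028 0.1475773529352157
[0.4861303  0.18020225 0.10525812] [ 0.00091269 -0.05235801 -0.02505934] 25.576484254622272 0.998663960590776
glass [0.48646708 0.06746575 0.04381072] tip-glass [0.00057592 0.06037849 0.03638806] 0.07049811837911675
28 [0.48704299 0.06603791 0.04733577] err vs glass [ 0.00044299 -0.00226209  0.00533577] px err side [ 0.61455706 -0.9284592 ] top [ 0.68734183 -0.04091773]
30 [0.48704299 0.06722246 0.04519878] err vs glass [ 0.00044299 -0.00107754  0.00319878] px err side [ 0.59375409 -0.48013849] top [ 0.10373159 -0.02661716]
32 [0.48704299 0.06848087 0.04310443] err vs glass [0.00044299 0.00018087 0.00110443] px err side [ 0.57183676 -0.07671148] top [-0.514542   -0.01150308]
```

Call:
{"api": "drive_tool", "payload": {
  "increments": "0 1 0 0 255; 0 0 0 0 255; 0 0 0 0 255; 0 0 0 0 255; 0 0 0 0 255; 0 0 0 0 255; 0 0 0 0 255; 0 0 0 0 255; 0 0 0 0 255; 0 0 0 0 255; 0 0 0 0 255; 0 0 0 0 255; 0 0 0 0 255; 0 0 0 0 255; 0 0 0 0 255; 0 0 0 0 255; 0 0 0 0 255; 0 0 0 0 255; 0 0 0 0 255; 0 0 0 0 255"
}}

```text
time: 13.42
position: [0.4872, 0.2544, 0.1362]
tool_rot: [-1.571, 0.0, -0.0]
ft_force: [0.2, 0.0, -3.1]
grip_width: 0.476
```

Call:
{"api": "drive_tool", "payload": {
  "increments": "4 0 14 0 255; 4 0 18 0 255; 4 0 18 0 255; 4 0 18 0 255; 0 0 0 0 255; 0 15 0 0 255; 0 18 0 0 255; 0 18 0 0 255; 0 13 0 0 255; 0 5 0 0 255; 0 0 0 0 255; 0 0 0 0 255; 0 0 0 0 255"
}}

```text
time: 15.05
position: [0.5036, 0.3227, 0.0678]
tool_rot: [-1.57, -0.001, -0.001]
ft_force: [0.2, -0.2, -2.3]
grip_width: 0.475
```

```bash
python3 look.py 7
```

```text
[0.5035559  0.32266642 0.06783811] [ 0.16835889 -0.16624951 -2.34225769] [ 0.04048651 -0.07220657  0.00518659]
```

View pics/m7.png

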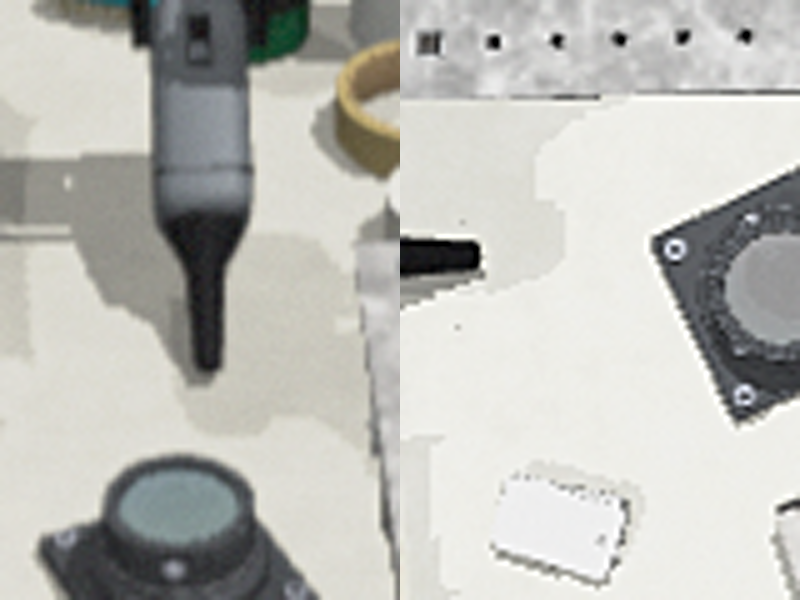

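Nose about 3 mm above the worktop, as planned. Lower to contact, loosen and lay it down along the arc.

Call:
{"api": "drive_tool", "payload": {
  "increments": "0 2 0 0 255; 0 1 0 0 255; 0 0 0 0 255; 0 0 0 0 255; 0 5 3 0 255; 0 6 3 0 255; 0 6 2 0 255; 0 6 2 0 255; 0 8 2 0 255; 0 8 1 0 255; 0 8 1 0 255; 0 8 0 0 255; 0 6 0 0 255; 0 0 0 0 255; 0 0 0 0 255",
  "squeeze": 4
}}

```text
time: 17.02
position: [0.5031, 0.3359, 0.0028]
tool_rot: [-1.571, 0.001, -0.0]
ft_force: [0.8, 0.5, -1.8]
grip_width: 0.485
```

Run:
```python
from h import *
s=ctrl.get_state(); print(s["position"],s["ft_force"],s["torque"])
w=grab("wrist","8"); sd=grab("side","8"); t=grab("top","8")
a=cv2.resize(sd["img"][100:260,230:370,::-1],(400,457)); b=cv2.resize(t["img"][190:310,140:300,::-1],(400,300))
o=np.zeros((457,800,3),np.uint8);o[:,:400]=a;o[:300,400:]=b;cv2.imwrite("pics/m8.png",o)
```

```text
[0.50311058 0.3359122  0.00284225] [ 0.82290448  0.52419649 -1.776385  ] [ 0.14672279 -0.12920942  0.05851201]
```

View pics/m8.png

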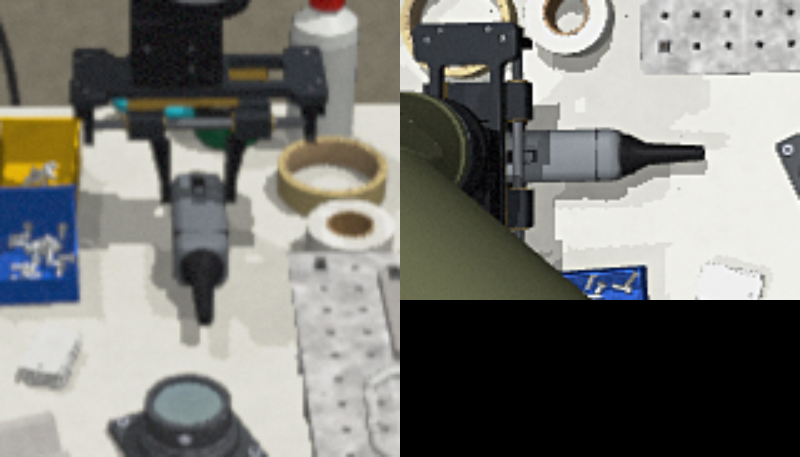

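Call:
{"api": "drive_tool", "payload": {
  "increments": "0 1 0 0 255; 0 0 0 0 255; 0 0 0 0 125; 0 0 0 0 115; 0 0 0 0 100; 0 0 0 0 60; 0 0 0 0 0; 0 0 0 0 0; 0 0 0 0 0; 0 0 0 0 0"
}}

```text
time: 18.42
position: [0.5032, 0.3363, 0.0022]
tool_rot: [-1.571, 0.0, -0.0]
ft_force: [-1.0, -0.3, -0.4]
grip_width: 0.985
```

Run:
```python
from h import *
s=ctrl.get_state(); print(s["position"],s["ft_force"],s["torque"])
w=grab("wrist","9"); sd=grab("side","9"); t=grab("top","9")
a=cv2.resize(sd["img"][100:260,230:370,::-1],(400,457)); b=cv2.resize(t["img"][190:310,140:300,::-1],(400,300))
o=np.zeros((457,800,3),np.uint8);o[:,:400]=a;o[:300,400:]=b;cv2.imwrite("pics/m9.png",o)
```

```text
[0.50320629 0.33634191 0.00221032] [-1.03480607 -0.26652054 -0.36369706] [-0.06812047 -0.12266813  0.02660213]
```

View pics/m9.png

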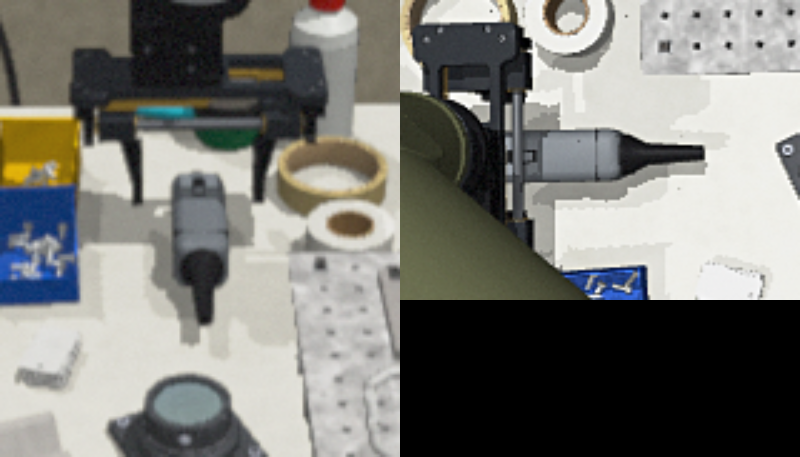

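Call:
{"api": "drive_tool", "payload": {
  "increments": "0 -40 0 0 0; 0 -50 0 0 0; 0 -50 0 0 0; 3 0 -45 0 0; 3 0 -50 0 0; 3 0 -50 0 0; 3 0 -50 0 0; 3 0 -50 0 0; 3 0 -50 0 0; 3 0 -50 0 0; 3 0 -50 0 0; 3 0 -50 0 0; 2 0 -30 0 0; 0 20 -20 0 0; 0 20 0 0 0; 0 0 0 0 0; 0 0 0 0 0"
}}

```text
time: 20.7
position: [0.5323, -0.1566, 0.1022]
tool_rot: [-1.57, -0.002, 0.002]
ft_force: [0.6, 0.6, 0.2]
grip_width: 0.998
```

Run:
```python
from h import *
s=ctrl.get_state(); print(s["position"],s["tool_rot"],s["ft_force"])
w=grab("wrist","10"); t=grab("top","10")
p=s["position"]; print(proj(w,p),proj(w,[.5325,-.16,.0475]),proj(w,[.5325,-.16,.0215]))
crop(t,"t10",140,180,330,130,2.4)
```

```text
[ 0.53226137 -0.15655644  0.10221265] [-1.57014547 -0.0020097   0.00204279] [0.5919042  0.63968649 0.18929678]
[316.86197261 281.19177182] [317.6385104  254.69988064] [317.74458678 243.41135498]
```

View pics/wrist_10.png

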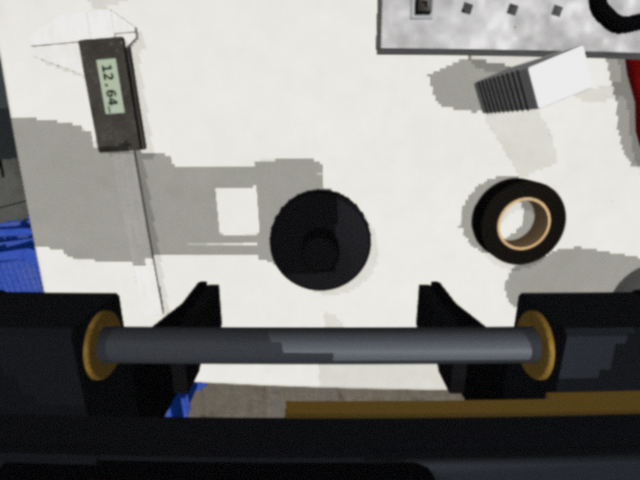

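View pics/t10.png

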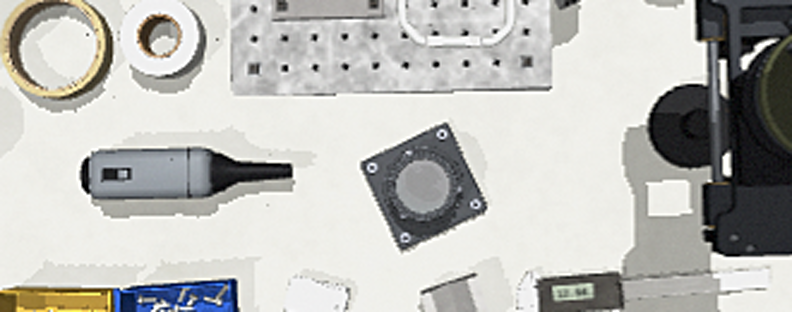

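Run:
```python
from h import *
w=get_image("wrist")
im=w["img"]; crop(w,"k10",255,180,130,120,6)
m=(im.max(2)<75).astype(np.uint8); m[:185]=0;m[292:]=0;m[:,:262]=0;m[:,380:]=0
cs,_=cv2.findContours(m,cv2.RETR_EXTERNAL,cv2.CHAIN_APPROX_NONE); c=max(cs,key=cv2.contourArea)
e=cv2.fitEllipse(c); print(e)
print("plate",onz(w,e[0],.0215),onz(w,e[0],.012))
print("knob",onz(w,(320.5,248),.0475))
print("centre col of TCP",proj(w,ctrl.get_state()["position"]))
```

```text
((318.72039794921875, 237.9117431640625), (98.45726013183594, 99.04480743408203), 134.25808715820312)
plate [ 0.53371321 -0.1571324   0.0215    ] [ 0.53372405 -0.1597397   0.012     ]
knob [ 0.53482208 -0.15665555  0.0475    ]
centre col of TCP [316.82268724 281.87143015]
```

View pics/k10.png

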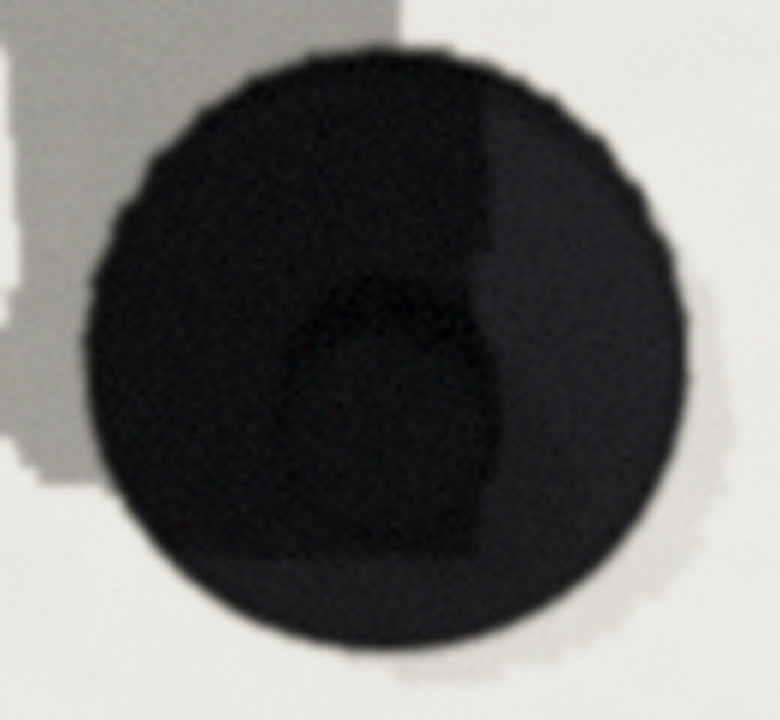

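Call:
{"api": "drive_tool", "payload": {
  "increments": "1 30 -2 0 0; 0 30 0 0 0; 0 15 0 0 0; 0 3 0 0 0; 0 0 0 0 0; 0 0 0 0 0"
}}

```text
time: 21.6
position: [0.5339, -0.1609, 0.0254]
tool_rot: [-1.572, -0.001, -0.002]
ft_force: [-0.2, 0.3, -0.1]
grip_width: 1.0
```

Run:
```python
from h import *
s=ctrl.get_state(); print(s["position"],s["tool_rot"],s["ft_force"])
w=grab("wrist","11"); sd=grab("side","11")
crop(sd,"s11",260,260,140,120,5)
```

```text
[ 0.53391762 -0.16086231  0.02537387] [-1.57172971e+00 -1.12315123e-03 -1.67883811e-03] [-0.22668193  0.34012479 -0.08486754]
```

View pics/s11.png

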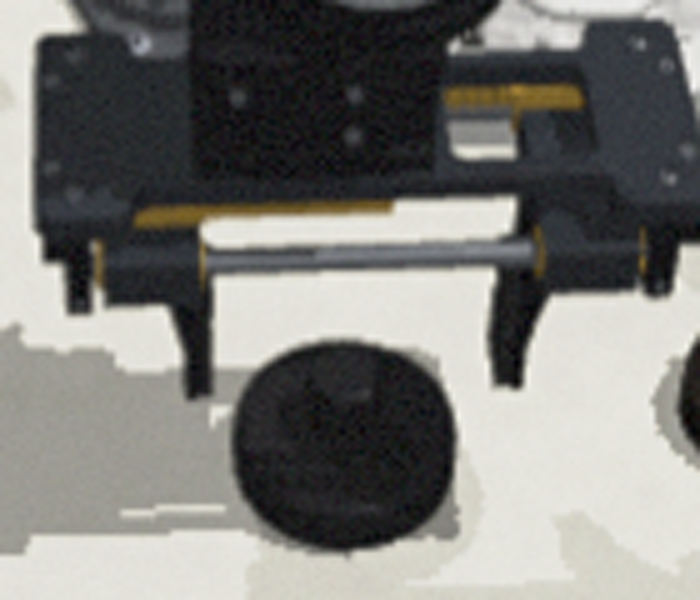

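View pics/wrist_11.png

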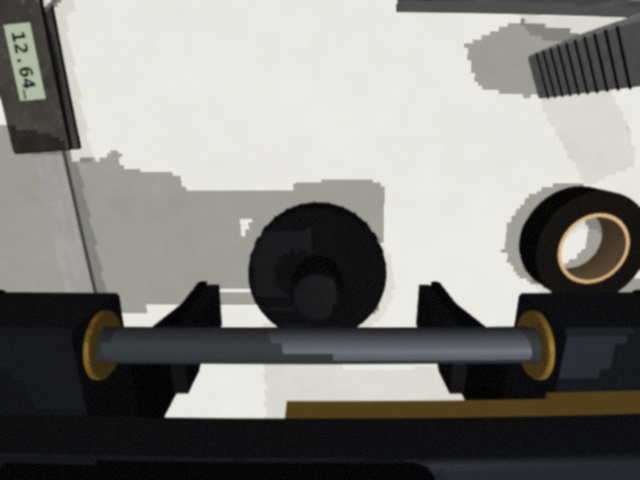

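Run:
```python
from h import *
p=ctrl.get_state()["position"];w=get_image("wrist");sd=get_image("side")
crop(w,"k11",230,190,180,150,4)
print(proj(w,[p[0],p[1],.0475]),proj(w,[p[0],p[1]+.002,.0475]),proj(sd,[p[0],p[1],.0475]),"knob->",onz(w,(316,295),.0475),p)
```

```text
[316.65942867 299.55621411] [316.64700926 295.45545003] [330.3451362  334.34640417] knob-> [ 0.53334483 -0.15867168  0.0475    ] [ 0.5336346  -0.16089351  0.02510587]
```

View pics/k11.png

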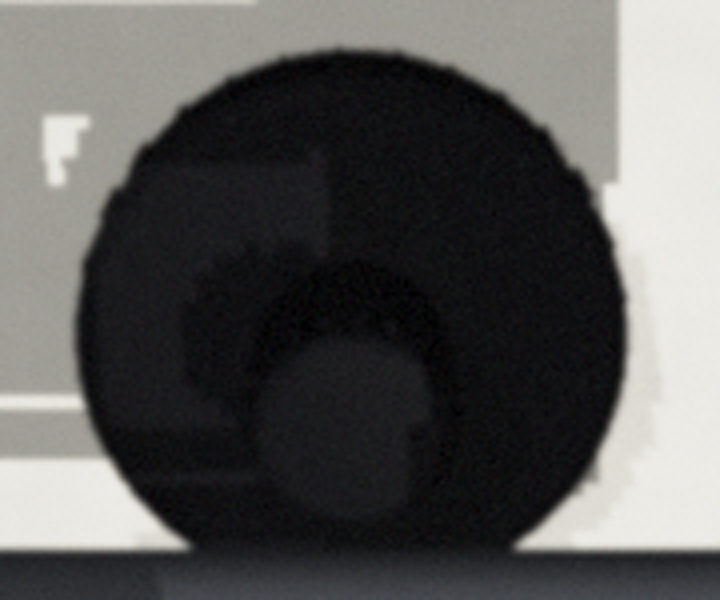

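Call:
{"api": "drive_tool", "payload": {
  "increments": "0 2 1 0 0; 0 0 0 0 100; 0 0 0 0 255; 0 0 0 0 255; 0 0 0 0 255; 0 0 0 0 255; 0 0 0 0 255; 0 0 0 0 255; 0 0 0 0 255",
  "squeeze": 40
}}

```text
time: 22.92
position: [0.5334, -0.1597, 0.0226]
tool_rot: [-1.571, -0.0, -0.001]
ft_force: [0.3, -0.7, 4.4]
grip_width: 0.172
```

Run:
```python
from h import *
s=ctrl.get_state(); print(s["position"],s["tool_rot"],s["ft_force"],s["torque"],s["grip_width"])
w=grab("wrist","12"); sd=grab("side","12")
crop(sd,"s12",260,260,140,120,5);crop(w,"w12",200,160,240,200,3)
```

```text
[ 0.53335997 -0.15967599  0.02256374] [-1.57108563e+00 -2.45654771e-04 -7.66391569e-04] [ 0.29226398 -0.68784871  4.36291437] [ 0.02126269 -0.00541933 -0.0012763 ] 0.17224283105267502
```

View pics/s12.png

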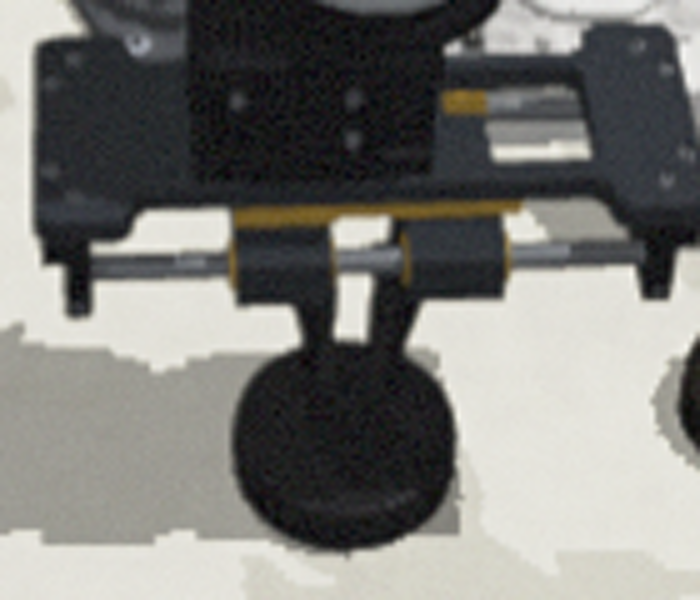

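View pics/w12.png

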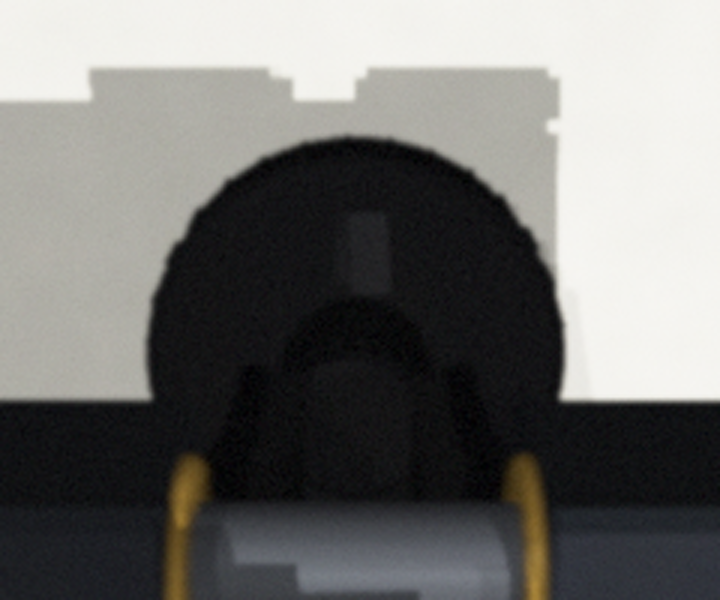

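Call:
{"api": "drive_tool", "payload": {
  "increments": "0 -5 0 0 255; 0 -10 0 0 255; 0 -15 0 0 255; 0 -15 0 0 255; 0 -15 0 0 255; 0 0 0 0 255; 0 0 0 0 255"
}}

```text
time: 23.9
position: [0.5327, -0.1597, 0.082]
tool_rot: [-1.571, 0.001, -0.0]
ft_force: [0.2, -0.3, 0.4]
grip_width: 0.007
```

Run:
```python
from h import *
s=ctrl.get_state(); print(s["position"],s["tool_rot"],s["ft_force"],s["torque"],s["grip_width"])
w=grab("wrist","13"); sd=grab("side","13"); t=grab("top","13")
crop(sd,"s13",260,220,140,120,5);crop(t,"t13",390,170,110,110,5)
a=cv2.imread("pics/s13.png");b=cv2.resize(t["img"][190:290,395:475,::-1],(480,600))
w1=cv2.resize(w["img"][150:350,200:440,::-1],(420,350))
o=np.zeros((600,800,3),np.uint8);o[:350,:400]=cv2.resize(a,(400,350));o[:350,400:800]=w1[:,:400];cv2.imwrite("pics/m13.png",o[:350])
```

```text
[ 0.53267775 -0.15973337  0.08204175] [-1.57095012e+00  8.01670364e-04 -8.86032103e-05] [ 0.2353359  -0.27918977  0.36299704] [-0.01418266 -0.1653089  -0.02079678] 0.006802334971289999
```

View pics/m13.png

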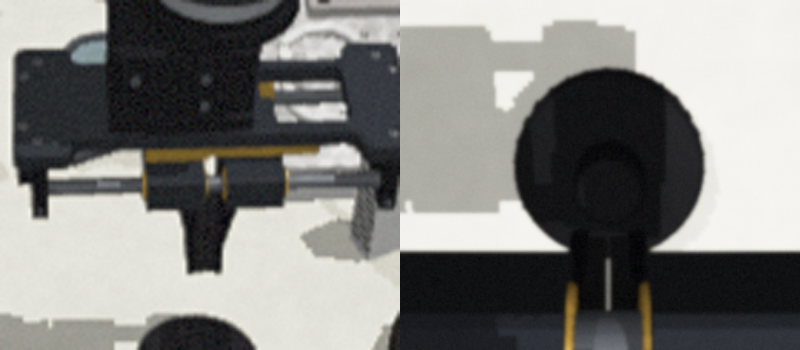

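Run:
```python
from h import *
s=ctrl.get_state();p=s["position"]
w=get_image("wrist");sd=get_image("side");t=get_image("top")
crop(w,"k13",250,180,140,125,5.6)
im=w["img"]
print("axis proj z.0475",proj(w,[p[0],p[1],.0475]),"tcp",proj(w,p), "axis z.0215", proj(w,[p[0],p[1],.0215]))
S=cv2.resize(sd["img"][300:380,280:380,::-1],(400,320),interpolation=cv2.INTER_CUBIC)
T=cv2.resize(t["img"][205:265,395:470,::-1],(400,320),interpolation=cv2.INTER_CUBIC)
cv2.imwrite("pics/st13.png",np.hstack([S,T]))
```

```text
axis proj z.0475 [317.18238357 259.8200394 ] tcp [316.84276929 281.21848404] axis z.0215 [317.38394512 247.12687202]
```

View pics/k13.png

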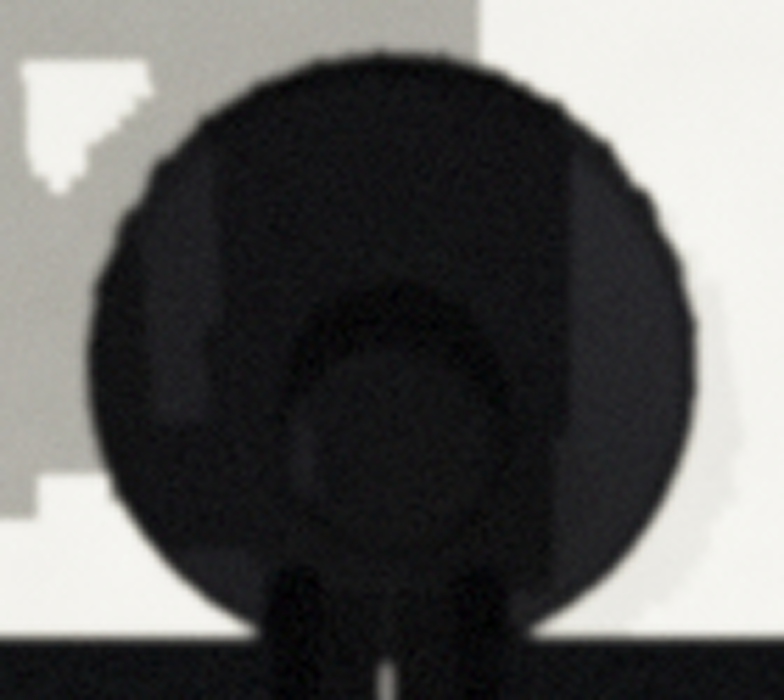

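View pics/st13.png

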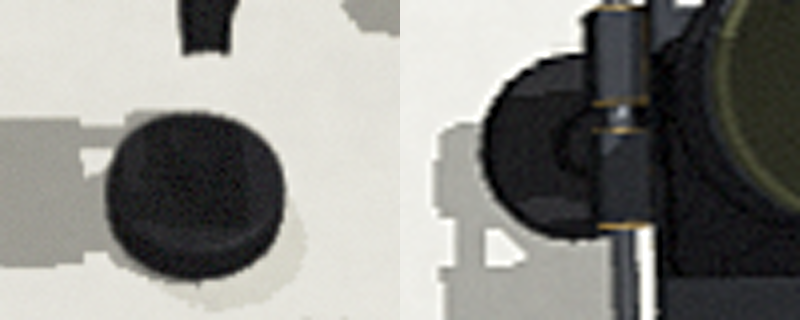

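Run:
```python
from h import *
s=ctrl.get_state();p=s["position"];print(p,s["grip_width"])
w=get_image("wrist");sd=get_image("side");t=get_image("top")
print("TCP in side",proj(sd,p),"observed ~",(331.2,312.8))
q=np.array([.5336,-.1609,.0254])
print("tips s11 predicted",proj(sd,q+[-.0435,0,0]),proj(sd,q+[.0435,0,0]),"obs (299.6,339.8),(361.8,337.6)")
print("cap side predicted knob top",proj(sd,[.533,-.1595,.0475]), "plate L/R",proj(sd,[.497,-.1595,.0215]),proj(sd,[.569,-.1595,.0215]), "front bottom",proj(sd,[.533,-.1955,0]),"back top",proj(sd,[.533,-.1235,.0215]))
print("s13 obs cap top row",300+112/4,"bottom row",300+280/4)
c=cv2.resize(sd["img"][290:350,290:370,::-1],(800,600),interpolation=cv2.INTER_CUBIC); cv2.imwrite("pics/s14.png",np.clip(c.astype(float)*2.5,0,255).astype(np.uint8))
```

```text
[ 0.53273172 -0.15951454  0.08182143] 0.008620646126553553
TCP in side [330.61200685 319.15236262] observed ~ (331.2, 312.8)
tips s11 predicted [302.41493133 344.11635487] [356.94086149 342.48278531] obs (299.6,339.8),(361.8,337.6)
cap side predicted knob top [329.87181853 333.66207882] plate L/R [306.68685822 344.83954301] [351.63307493 343.48995325] front bottom [330.41105486 371.00416424] back top [327.53619485 326.7648892 ]
s13 obs cap top row 328.0 bottom row 370.0
```

View pics/s14.png

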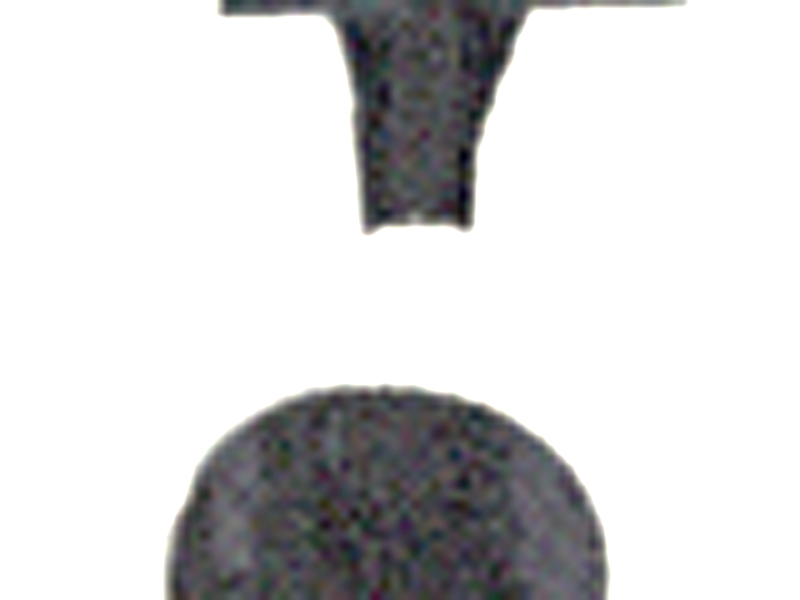

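Run:
```python
from h import *
sd=get_image("side");w=get_image("wrist")
def zat(d,uv,y):
    c,v=ray(d,uv); k=(y-c[1])/v[1]; return c+k*v
s=ctrl.get_state();p=s["position"];print(p)
for uv in((331,312.5),): print("side closed tip: z at y=p",zat(sd,uv,p[1]),zat(sd,uv,p[1]-.0095),"y at z",onz(sd,uv,p[2]))
for uv in((319,281),(304,281),(334,281)): print("wrist",zat(w,uv,p[1]),zat(w,uv,p[1]+.0095),onz(w,uv,p[2]))
T=np.array(w["camera_from_world"]);print("wrist cam",-T[:3,:3].T@T[:3,3],"dir",-T[2,:3])
q=np.array([.5032,.3363,.0022])
print(proj(sd,q+[-.0435,0,0]),proj(sd,q+[.0435,0,0]), proj(sd,q+[.0435,-.0095,0]),"obs (278.3,170) (321,170)")
```

```text
[ 0.53297551 -0.15959341  0.0821636 ]
side closed tip: z at y=p [ 0.53267844 -0.15959341  0.09704602] [ 0.53147463 -0.16909341  0.10776078] y at z [ 0.53435048 -0.14639823  0.0821636 ]
wrist [ 0.53404781 -0.15959341  0.08183981] [ 0.53404982 -0.15009341  0.10598259] [ 0.53404784 -0.159466    0.0821636 ]
wrist [ 0.52647511 -0.15959341  0.08182352] [ 0.52744606 -0.15009341  0.10596838] [ 0.52648879 -0.1594596   0.0821636 ]
wrist [ 0.54161856 -0.15959341  0.08186183] [ 0.54065188 -0.15009341  0.10600179] [ 0.54160647 -0.15947465  0.0821636 ]
wrist cam [ 0.53406353 -0.0853463   0.27052734] dir [-0.00114289 -0.27325827 -0.96194002]
[280.39019682 178.00943348] [318.27265219 177.4622669 ] [318.52954477 179.82301152] obs (278.3,170) (321,170)
```

Call:
{"api": "drive_tool", "payload": {
  "increments": "1 20 0 0 0; 0 15 0 0 0; 0 10 0 0 0; 0 0 0 0 0; 0 0 0 0 0; 0 0 0 0 0; 0 15 0 0 60; 0 15 0 0 100; 0 4 0 0 120; 0 1 0 0 120; 0 0 0 0 120"
}}

```text
time: 25.82
position: [0.5342, -0.1596, 0.0024]
tool_rot: [-1.571, -0.0, -0.0]
ft_force: [-1.1, 0.4, 0.3]
grip_width: 0.536
```

Run:
```python
from h import *
s=ctrl.get_state();p=s["position"];print(p,s["ft_force"],s["grip_width"],s["time"])
sd=get_image("side");w=get_image("wrist")
a=cv2.resize(sd["img"][290:380,280:380,::-1],(400,360),interpolation=cv2.INTER_CUBIC);b=cv2.resize(w["img"][180:360,220:420,::-1],(400,360))
cv2.imwrite("pics/m15.png",np.clip(np.hstack([a,b]).astype(float)*1.8,0,255).astype(np.uint8))
```

```text
[ 0.53424731 -0.15959681  0.00239526] [-1.08195869  0.36897207  0.27084591] 0.536001371847724 25.825
```

View pics/m15.png

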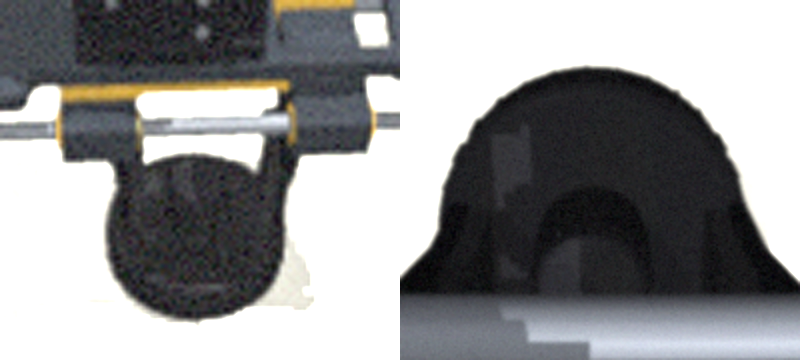

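Call:
{"api": "drive_tool", "payload": {
  "increments": "0 0 0 0 255; 0 0 0 0 255; 0 0 0 0 255; 0 0 0 0 255; 0 0 0 0 255; 0 0 0 0 255",
  "squeeze": 50
}}

```text
time: 26.68
position: [0.534, -0.1597, 0.0023]
tool_rot: [-1.571, 0.0, -0.0]
ft_force: [-0.7, 0.4, 1.3]
grip_width: 0.262
```

Call:
{"api": "drive_tool", "payload": {
  "increments": "0 -5 0 0 255; 0 -15 0 0 255; 0 -25 0 0 255; 0 -25 0 0 255; -5 0 20 0 255; -10 0 45 0 255; -10 0 45 0 255; -10 0 45 0 255; -8 0 40 0 255; -4 0 23 0 255; 0 0 8 0 255; 0 0 0 0 255; 0 0 0 0 255; 0 0 0 0 255"
}}

```text
time: 28.42
position: [0.4872, 0.0653, 0.0721]
tool_rot: [-1.571, 0.002, -0.002]
ft_force: [-0.3, -0.1, -1.0]
grip_width: 0.261
```

Run:
```python
from h import *
s=ctrl.get_state();p=s["position"];print(p,s["tool_rot"],s["ft_force"],s["torque"],s["grip_width"],s["time"])
sd=grab("side","16");w=grab("wrist","16");t=grab("top","16")
a=cv2.resize(sd["img"][180:280,250:350,::-1],(400,400),interpolation=cv2.INTER_CUBIC);b=cv2.resize(w["img"][130:330,220:420,::-1],(400,400))
c=cv2.resize(t["img"][210:310,270:370,::-1],(400,400),interpolation=cv2.INTER_CUBIC)
cv2.imwrite("pics/m16.png",np.clip(np.hstack([a,c]).astype(float)*1.6,0,255).astype(np.uint8))
```

```text
[0.48718447 0.06527519 0.07206253] [-1.57093502  0.00211301 -0.00159592] [-0.3066568  -0.08532228 -0.99706226] [-0.0345784  -0.08802965 -0.0208764 ] 0.2614643378109735 28.425
```

View pics/m16.png

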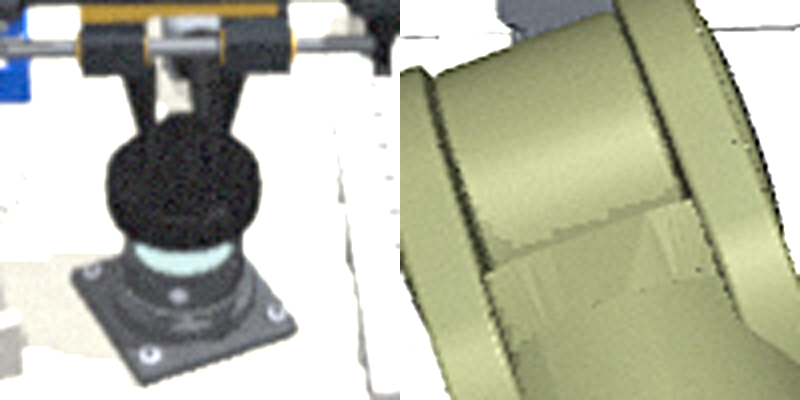

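View pics/wrist_16.png

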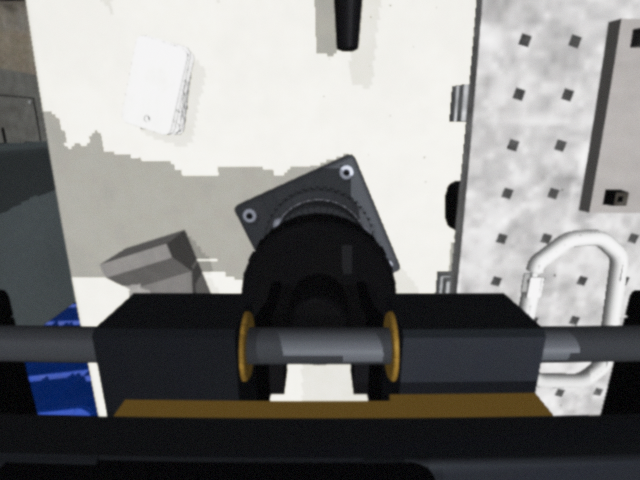

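Run:
```python
from h import *
w=get_image("wrist");sd=get_image("side");p=ctrl.get_state()["position"];print(p)
crop(w,"w17",225,140,185,150,4.3); crop(sd,"s17",255,195,80,90,7)
A,B,C=[onz(w,u,.01)[:2] for u in((349,154.5),(235.5,210),(398.5,269))]
print(A,B,C,np.linalg.norm(A-B),np.linalg.norm(A-C),"centre",(B+C)/2)
# top-cam estimate for comparison and proj
for c in([.4866,.0683],[.487,.0675]):
  print([proj(w,[c[0],c[1],z]) for z in (.01,)])
for z in (.0678,.0913): print("cap circ at z",z,[proj(w,[p[0]+.036*np.cos(a),p[1]+.036*np.sin(a),z]).round(1) for a in (0,np.pi/2,np.pi)])
print("side cap L/R plate",proj(sd,[p[0]-.036,p[1],.0913]).round(1),proj(sd,[p[0]+.036,p[1],.0913]).round(1),"back top",proj(sd,[p[0],p[1]+.036,.0913]).round(1),"front bottom",proj(sd,[p[0],p[1]-.036,.0698]).round(1))
l=np.array([.4866,.0683]);print("side barrel L/R z.044",proj(sd,[l[0]-.029,l[1],.04]).round(1),proj(sd,[l[0]+.029,l[1],.04]).round(1),"foot corners",)
```

```text
[0.48715244 0.06606648 0.07222375]
[0.50685698 0.12448551] [0.43505074 0.08997669] [0.54115124 0.04981799] 0.07966802690965982 0.082166506563226 centre [0.48810099 0.06989734]
[array([316.39156753, 242.47364392])]
[array([317.00964487, 243.65137866])]
cap circ at z 0.0678 [array([386.7, 277.4]), array([316.6, 208.7]), array([246.9, 277.7])]
cap circ at z 0.0913 [array([395.1, 295.8]), array([316.3, 219.2]), array([238.1, 296.1])]
side cap L/R plate [276.3 222.2] [315.9 221.4] back top [295.5 209.7] front bottom [296.7 243.7]
side barrel L/R z.044 [280.3 242.5] [311.1 241.9] foot corners
```

View pics/w17.png

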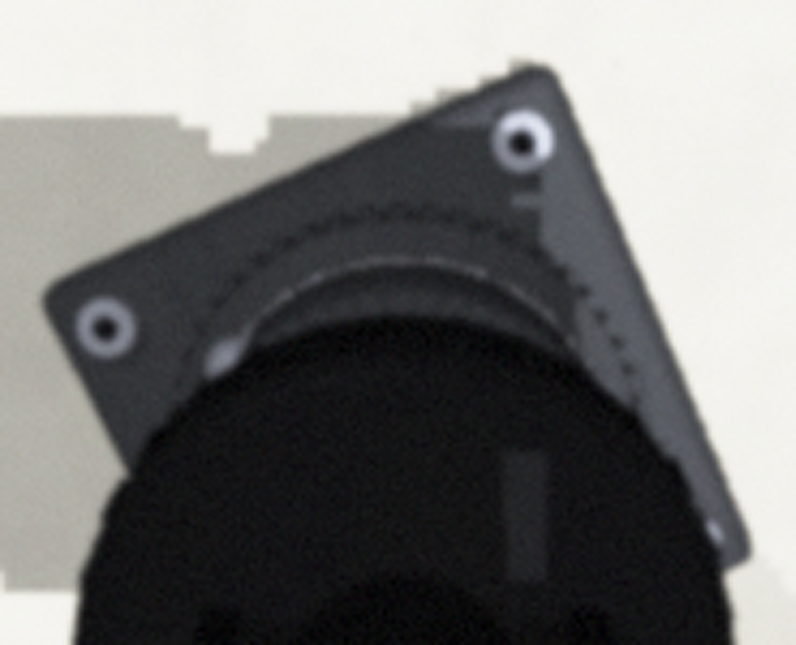

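View pics/s17.png

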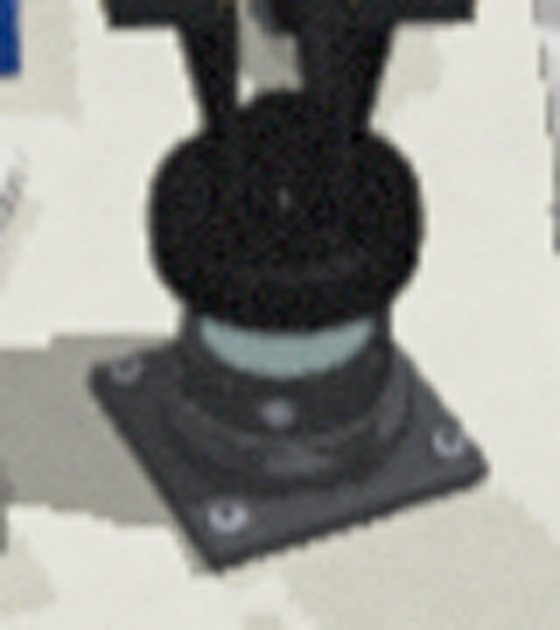

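Run:
```python
from h import *
w=get_image("wrist");sd=get_image("side");p=ctrl.get_state()["position"];print(p)
f=lambda x,y,s,o:(np.array([x,y])+.5)/s-.5+np.array(o)
W=lambda x,y:f(x,y,4.3,(225,140))
print("collar y",onz(w,W(405,207),.021)[1]-.0345,"rim y (28.5)",onz(w,W(405,262),.044)[1]-.0285, "rim at z.042 r28.5")
print("collar arc: R at (635,380)",np.round(onz(w,W(635,380),.021),4),"L at (190,330)",np.round(onz(w,W(190,330),.021),4))
capy=onz(w,W(405,318),.0698)[1]-.036; print("cap y wrist",capy, "using z.0735",onz(w,W(405,318),.0735)[1]-.036)
print("cap x wrist",[onz(w,W(x,640),z)[0] for x in(77,733) for z in (.07,.085)])
# ball (225,352): r=32 from axis at z .035
print("ball",onz(w,W(225,352),.035))
S=lambda x,y:f(x,y,7,(255,195))
for n,(x,y),z in(("capL",(149,215),.085),("capR",(422,215),.085),("barL",(181,330),.04),("barR",(391,330),.04),("footL",(90,375),.01),("footR",(488,470),.008),("footF",(215,572),.0),("front bottom cap",(285,333),.0698),("ball",(278,410),.035)):
    print(n,np.round(onz(sd,S(x,y),z),4))
```

```text
[0.48707448 0.06623909 0.07219668]
collar y 0.07137748305553895 rim y (28.5) 0.07366825371550594 rim at z.042 r28.5
collar arc: R at (635,380) [0.5212 0.081  0.021 ] L at (190,330) [0.4576 0.0884 0.021 ]
cap y wrist 0.06431249100764777 using z.0735 0.06508867064191026
cap x wrist [np.float64(0.4489515833411912), np.float64(0.4520462268595902), np.float64(0.527293549037472), np.float64(0.5242229253083215)]
ball [0.46395844 0.08839922 0.035     ]
capL [0.4503 0.0648 0.085 ]
capR [0.5213 0.0627 0.085 ]
barL [0.4579 0.0707 0.04  ]
barR [0.5143 0.0689 0.04  ]
footL [0.4323 0.0869 0.01  ]
footR [0.5401 0.0472 0.008 ]
footF [0.4657 0.0185 0.    ]
front bottom cap [0.4847 0.0345 0.0698]
ball [0.4831 0.0434 0.035 ]
```

Call:
{"api": "drive_tool", "payload": {
  "increments": "0 7 2 0 255; 0 8 0 0 255; 0 7 0 0 255; 0 0 0 0 255; 0 0 0 0 255; 0 0 0 0 255"
}}

```text
time: 29.52
position: [0.4873, 0.0684, 0.0505]
tool_rot: [-1.571, -0.0, -0.001]
ft_force: [-0.3, 0.3, -1.1]
grip_width: 0.264
```

Run:
```python
from h import *
w=get_image("wrist");sd=get_image("side");s=ctrl.get_state();print(s["position"],s["ft_force"],s["torque"],s["tool_rot"])
crop(w,"w18",225,140,185,150,4.3); crop(sd,"s18",255,205,80,80,7.4)
```

```text
[0.48726542 0.06835239 0.05045178] [ 0.65219557  0.34870704 -0.80371381] [ 0.02841912 -0.12328111 -0.02910708] [-1.57105215e+00 -5.58362069e-05 -6.48919480e-04]
```

View pics/w18.png

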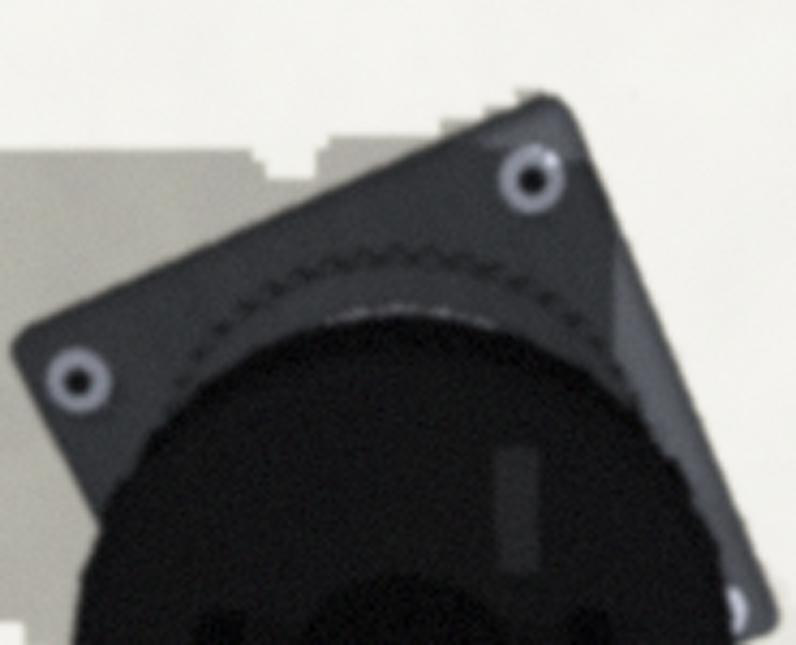

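View pics/s18.png

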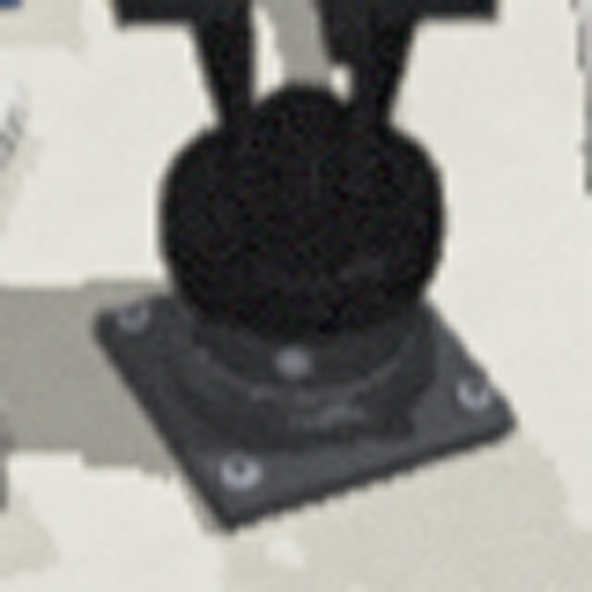

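Run:
```python
from h import *
w=get_image("wrist");sd=get_image("side");p=ctrl.get_state()["position"];print(p)
f=lambda x,y,s,o:(np.array([x,y])+.5)/s-.5+np.array(o)
W=lambda x,y:f(x,y,4.3,(225,140))
S=lambda x,y:f(x,y,7.4,(255,205))
zc=p[2]-.0023
for z in(zc,zc+.001,zc+.002): print("cap y wrist",z,onz(w,W(405,318),z)[1]-.036)
print("cap x wrist",[onz(w,W(x,640),z)[0] for z in (zc,zc+.01,zc+.0215) for x in(76,734)])
A,B,C=[onz(w,W(*u),.01)[:2] for u in((560,93),(10,345),(780,632))]
print(A,B,C,np.linalg.norm(A-B),np.linalg.norm(A-C),"foot centre",(B+C)/2)
# screw heads (z~.01): top, left, square arrangement
s1,s2=[onz(w,W(*u),.0105)[:2] for u in((533,180),(79,380))]; d=s2-s1; n=np.array([-d[1],d[0]]); c=s1+d/2+n/2; c2=s1+d/2-n/2; print("screws",s1,s2,np.linalg.norm(d),c,c2)
print("collar y",onz(w,W(405,250),.021)[1]-.0345,"brightarc",[(z,r,(onz(w,W(405,310),z)[1]-r).round(4)) for z,r in((.044,.027),(.044,.0285),(.041,.029),(.021,.029))])
for n,q,z in(("capL",(160,215),zc+.017),("capR",(443,215),zc+.017),("capF",(310,335),zc),("footL",(93,325),.01),("footR",(517,420),.008),("footF",(230,533),.0)):print(n,np.round(onz(sd,S(*q),z),4))
q=[onz(sd,S(*u),.0105)[:2] for u in((132,314),(240,470),(476,392))];print("side screws",q,"centre",(q[0]+q[2])/2)
# top camera screws from initial m1 picture (3.75, offset 280,220)
t=get_image("top");q=[onz(t,f(x,y,3.75,(280,220)),.0105)[:2] for x,y in((166,60),(56,112),(109,221),(218,170))];print("top screws",np.mean(q,0),np.linalg.norm(q[0]-q[1]))
```

```text
[0.48719625 0.06833091 0.05037919]
cap y wrist 0.04807918588834553 0.06658968452090266
cap y wrist 0.04907918588834553 0.06679962808714399
cap y wrist 0.050079185888345534 0.06700957165338531
cap x wrist [np.float64(0.4489681490768462), np.float64(0.5276214894746036), np.float64(0.45102994253801465), np.float64(0.5255602651481894), np.float64(0.45340100501835845), np.float64(0.5231898571728131)]
[0.50871079 0.12465847] [0.43442188 0.09094579] [0.54201516 0.04870866] 0.08158055382533404 0.08293102022920172 foot centre [0.48821852 0.06982723]
screws [0.50533889 0.11333087] [0.44370935 0.08613091] 0.06736496568201031 [0.4881241  0.06891612] [0.46092414 0.13054566]
collar y 0.07126472658531807 brightarc [(0.044, 0.027, np.float64(0.0757)), (0.044, 0.0285, np.float64(0.0742)), (0.041, 0.029, np.float64(0.0731)), (0.021, 0.029, np.float64(0.069))]
capL [0.4504 0.0648 0.0651]
capR [0.521  0.0627 0.0651]
capF [0.487  0.0379 0.0481]
footL [0.4318 0.086  0.01  ]
footR [0.5404 0.0483 0.008 ]
footF [ 0.4663  0.0177 -0.    ]
side screws [array([0.44197561, 0.08941053]), array([0.46915271, 0.02947836]), array([0.5303293 , 0.05645133])] centre [0.48615245 0.07293093]
top screws [0.487787   0.06945751] 0.06693107377732048
```

Call:
{"api": "drive_tool", "payload": {
  "increments": "0 0 2 0 255; 0 2 0 0 255; 0 2 0 0 255; 0 2 0 0 255; 0 2 0 0 255; 0 0 0 0 255; 0 0 0 0 255"
}}

```text
time: 30.65
position: [0.4871, 0.0704, 0.0422]
tool_rot: [-1.571, 0.0, -0.0]
ft_force: [-0.0, 0.6, -1.1]
grip_width: 0.262
```

Call:
{"api": "drive_tool", "payload": {
  "increments": "0 1 0 0 255; 0 1 0 0 255; 0 1 0 0 255; 0 1 0 0 255; 0 0 0 0 255",
  "squeeze": 60
}}

```text
time: 31.28
position: [0.4876, 0.0704, 0.0391]
tool_rot: [-1.571, -0.0, -0.001]
ft_force: [-1.5, -0.2, 6.3]
grip_width: 0.262
```

Call:
{"api": "drive_tool", "payload": {
  "increments": "0 1 0 0 255; 0 1 0 0 255; 0 1 0 0 255; 0 1 0 0 255; 0 0 0 0 255"
}}

```text
time: 31.9
position: [0.4874, 0.0703, 0.0344]
tool_rot: [-1.571, -0.0, -0.001]
ft_force: [1.0, -0.1, -0.1]
grip_width: 0.261
```

Call:
{"api": "drive_tool", "payload": {
  "increments": "0 1 0 0 255; 0 1 0 0 255; 0 1 0 0 255; 0 1 0 0 255; 0 1 0 0 255; 0 0 0 0 255; 0 0 0 0 255"
}}

```text
time: 32.78
position: [0.4871, 0.0705, 0.0293]
tool_rot: [-1.571, 0.0, -0.0]
ft_force: [-0.3, -0.8, -0.4]
grip_width: 0.26
```

Call:
{"api": "drive_tool", "payload": {
  "increments": "0 1 0 0 255; 0 0.5 0 0 255; 0 0 0 0 255; 0 0 0 0 255"
}}

```text
time: 33.28
position: [0.4872, 0.0704, 0.0288]
tool_rot: [-1.572, 0.0, -0.0]
ft_force: [-3.2, 0.3, 9.7]
grip_width: 0.264
```

Call:
{"api": "drive_tool", "payload": {
  "increments": "0 0 0 0 255; 0 0 0 0 255; 0 0 0 0 255; 0 0 0 0 255; 0 0 0 0 255; 0 0 0 0 255"
}}

```text
time: 34.02
position: [0.4872, 0.0704, 0.0288]
tool_rot: [-1.572, 0.0, -0.0]
ft_force: [-3.5, -0.1, 8.5]
grip_width: 0.263
```

Run:
```python
from h import *
F=[]
for i in range(4):
    w=get_image("wrist" if i%2 else "side"); s=ctrl.get_state(); F.append(np.r_[s["ft_force"],s["position"][2]])
    if i==1: crop(w,"w20",225,140,185,150,4.3)
    if i==2: crop(w,"s20",245,190,100,100,6)
print(np.round(F,4),s["time"],s["tool_rot"],s["torque"],s["grip_width"])
t=grab("top","20");sd=grab("side","20")
```

```text
[[-2.9157 -1.1157  9.5102  0.0288]
 [-3.4416 -0.1856  8.6699  0.0288]
 [-4.2752 -0.7094  9.4736  0.0288]
 [-3.3145 -0.5171  8.7627  0.0288]] 34.225 [-1.57174868e+00  4.48926748e-04 -1.59231114e-04] [-0.12003464  0.67010804  0.01162626] 0.26321053143987605
```

View pics/s20.png

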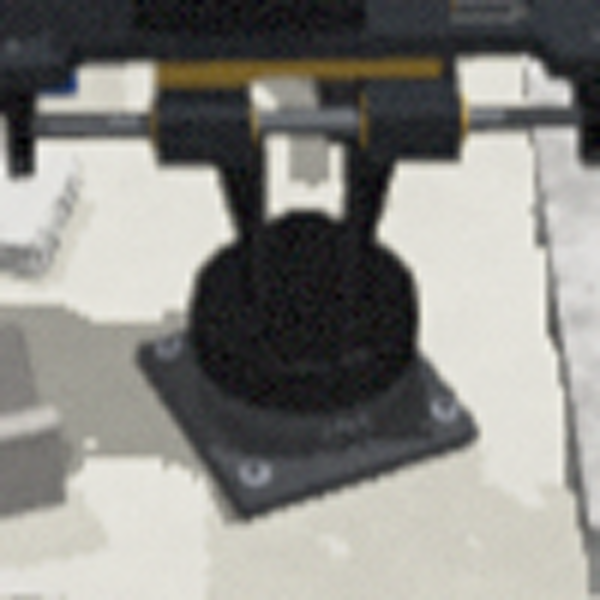

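View pics/w20.png

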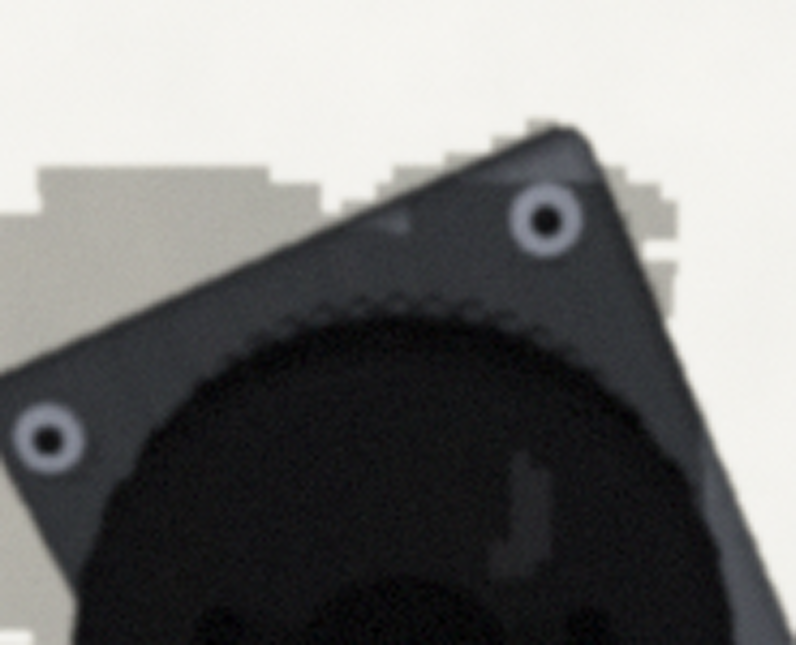

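View pics/top_20.png

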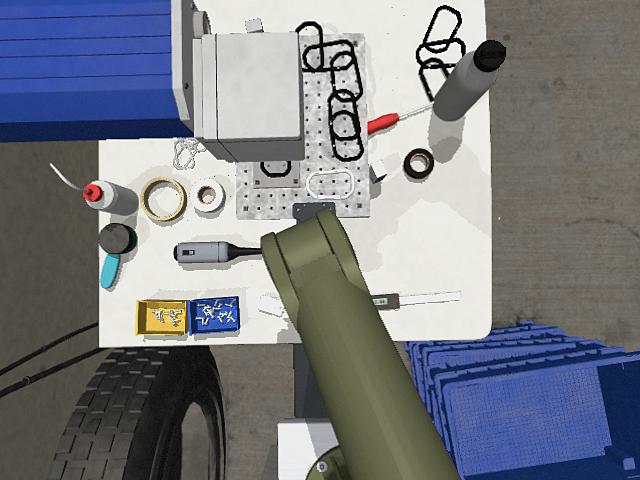

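Call:
{"api": "drive_tool", "payload": {
  "increments": "-0.4 0 0 0 255; 0 0.1 0 0 255; 0 0 0 0 255; 0 0 0 0 255; 0 0 0 0 255"
}}

```text
time: 34.95
position: [0.4872, 0.0704, 0.0288]
tool_rot: [-1.572, -0.0, -0.001]
ft_force: [-2.4, -0.6, 8.6]
grip_width: 0.263
```

Run:
```python
from h import *
F=[]
for i in range(5):
    w=get_image("side"); s=ctrl.get_state(); F.append(np.r_[s["ft_force"],s["torque"],s["position"][2]])
print(np.round(F,4),np.mean(F,0).round(3),s["time"],s["tool_rot"],s["grip_width"])
```

```text
[[-2.7427e+00  3.7370e-01  7.3983e+00 -1.8740e-01  4.9740e-01  1.0000e-04
   2.8800e-02]
 [-2.2456e+00 -2.1410e-01  8.1956e+00 -1.6040e-01  4.8050e-01 -1.0000e-02
   2.8800e-02]
 [-2.7027e+00 -1.0249e+00  7.7149e+00 -1.3530e-01  5.6270e-01 -1.6300e-02
   2.8800e-02]
 [-1.8851e+00 -9.1700e-02  7.8040e+00 -1.4440e-01  4.9310e-01 -4.2700e-02
   2.8800e-02]
 [-3.3483e+00 -6.8240e-01  8.6497e+00 -1.2990e-01  5.4950e-01 -1.1900e-02
   2.8800e-02]] [-2.585 -0.328  7.953 -0.151  0.517 -0.016  0.029] 35.2 [-1.57155833e+00 -1.95735059e-04 -8.51552836e-04] 0.2575459188815666
```

Call:
{"api": "drive_tool", "payload": {
  "increments": "-0.2 0.3 0 0 255; 0 0 0 0 255; 0 0 0 0 255; 0 0 0 0 255; 0 0 0 0 255; 0 0 0 0 255"
}}

```text
time: 35.95
position: [0.4873, 0.0704, 0.0288]
tool_rot: [-1.572, -0.0, -0.001]
ft_force: [-2.8, -0.5, 10.1]
grip_width: 0.262
```

Run:
```python
from h import *
F=[]
for i in range(14):
    w=get_image("side"); s=ctrl.get_state(); F.append(np.r_[s["ft_force"],s["torque"],s["position"][2]])
F=np.array(F);print(F[:,2].round(1),F.mean(0).round(3),s["time"],s["tool_rot"],s["grip_width"])
```

```text
[11.2 11.3 10.7  9.9 10.3 10.6  9.6 10.8 10.1 10.1 11.   9.5  9.9 10.3] [-2.9500e+00 -7.8100e-01  1.0383e+01 -1.8900e-01  6.2500e-01  9.0000e-03
  2.9000e-02] 36.65 [-1.57174630e+00 -3.50916619e-04 -1.14750528e-03] 0.2567220832094032
```

Run:
```python
from bench import ctrl,workorder
print(workorder.close_job()); print(ctrl.get_state()["ft_force"])
```

```text
the job is handed in; nothing more can be done
None
the job is handed in; nothing more can be done
```

The job is handed in at about 36.7 s of the 51 s allowed. The lens was blown and the duster is back on the worktop. The cap is snapped fully home and the arm is still holding its knob and pushing down.

**Duster:** The tool only turns about its vertical axis, so I tilted the duster by gripping it loosely behind its balance point and raising the tail with the nose on the worktop. I then tightened the grip. By triangulation the slant was about 31°, the tip about 70 mm from the glass, and the aim 1–3 mm off the middle. A rougher estimate from the nozzle's outline gave 26°. I held it about 2.4 s and laid it back flat at about its starting place.

**Cap:** The first grasp of the knob failed. The fingertips turned out to sit about 24 mm above the reported TCP, so the fingers only caught the top of the knob and slipped off; the cap stayed in place. The second, lower grasp held.
- **Snap:** The cap went over the barrel with no side force. The push was about 6 N at the spring balls where I read it, then fell to nothing about 5.6 mm above home.
- **Home:** The cap hit the hard stop at the expected home height.

**Last checks:**
- **Push:** The reading averaged 10.4 N, easing slightly over the last 0.7 s of readings. The push on the lens is nearer 11 N once the cap's weight is added.
- **Side force:** About 3 N of sideways force remains, and small corrections did not remove it.
- **Bystanders:** In the last top picture the label roll and focus gauge look unmoved. The arm hid the V-block and most of the tag blanks in that view. I only saw them in the side and wrist pictures and did not measure them.

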